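# Function-test a batch of sensors

### The arm

A 6-joint arm with a two-finger parallel gripper is mounted at the origin on the work surface. World frame = base frame: x ahead of the robot, y to its left, z up, the work surface at z = 0. Lengths are in mm, angles in rad, forces in N, time in s.
With the tool pointing down it reaches from about 275 to 825 mm from the base axis. Payload 5.2 kg.
Tool frame: the origin (TCP) lies at the very end of the fingers, on their centre line; the grasp point (between the pads) lies 19 mm behind it; z points along the fingers, y is the direction in which the jaws open and shut (so a half turn about z gives the same grasp; the last joint's range is limited). The gripper opens to 93 mm and grips with 3 to 60 N. Pads are 15 mm wide; open, the fingers measure 128 mm over their backs; the gripper's body (75 mm by 188 mm) begins 65 mm behind the grasp point.
Start: joints at [-1.476, 0.259, 1.535, -0, 1.348, -0.203], TCP at [161.401, -525.79, 218.653] pointing down, gripper open.
Joint ranges: [-3.14, 3.14], [-0.91, 2.08], [0.19, 2.58], [-1.22, 4.36], [0.22, 2.71], [-3.12, 3.12]. Speed limits (rad/s): [2.57, 2.57, 3.14, 3.14, 3.14, 3.14].

### API

Orientations are given as [roll, pitch, yaw] about the fixed x, y, z axes, in that order (R = Rz(yaw) Ry(pitch) Rx(roll)).
In Python, from bench import robot gives the robot as it stands. The module is installed in compiled form; this text tells all that it offers. Calls block until the motion is done:
- robot.move_ptp(position, orientation): joint-space move of the TCP to a pose.
- robot.move_linear(position, ori=None, speed=150, f_stop=None): straight line of the TCP; ori=None keeps the orientation; speed is the mean speed in mm/s. With f_stop (N) it stops when the force on the tool has changed by that much, and returns True; else False.
- robot.move_j(angles): joint-space move.
- robot.move_gripper(opening): opening from 0.0 (shut) to 1.0 (fully open); the grip force is fixed at half the most; returns when the fingers have stopped.
- robot.sleep(seconds).
- robot.inverse_kinematics(position, orientation): joint angles nearest the present ones, or None.
- robot.get_image(name): name is "scene" or "top" or "wrist"; returns a dict with "img" (480x640x3 uint8, blue, green, red), "fovy" (degrees; the focal length in pixels is half the picture's height over the tangent of half this angle, whatever the lens; pixels are square), "cx", "cy" (the principal point, pixels), "k1" (the pictures are not rectified: a ray, as slopes to the right and down, at radius r is drawn at 1 + k1 r^2 times it, then the intrinsics apply), "eye" and "orientation" of the camera in the world. Camera axes: x right, y down, z forward; pixel columns grow to the right and rows downward; lengths in mm; the calibration is good to about 2 mm. A picture is of the moment at which its call begins. There is no depth.
A pose or a line that the arm cannot do raises robot.MotionError and nothing moves.
- robot.hand_in(): hands the job in, once; it reports no verdict.
Readings, each from a call of its own:
- robot.current_t(): time.
- robot.current_qpos(): joint angles.
- robot.current_joint_vel(): joint speeds.
- robot.current_joint_efforts(): joint torques, N m.
- robot.current_tcp_pos(): TCP position.
- robot.current_eef_rot(): TCP orientation.
- robot.current_contact_force(): force on the tool from outside, world axes, zero at the start.
- robot.current_ft_torque(): the same for the moment, N m.
- robot.current_gripper_width(): opening from 0.0 (shut) to 1.0 (fully open).
Only numpy, scipy, OpenCV 4.12 (cv2) and the standard library are available. Lean on these libraries where they do the work, as an engineer would, in place of code of your own. Each camera call takes 0.05 s, during which the arm holds its last target.

### The job

Function-test the blue-banded sensors: stand each one in a pocket of its own in the test fixture, throw the red-handled toggle clamp over centre so that it locks its probe bar down on them, and run the test by pushing the start switch's wobble stick sideways until it trips, holding it tripped for two seconds and then letting it spring back upright; do not bend it far over, and never trip it unless the clamp is locked. Afterwards swing the clamp fully back open and stand all the tested sensors upright in the green tray. Leave the red-banded master sensor, the white bottle, the caliper and the aluminium block where they are.

Things in the scene. Friction and masses are not known exactly. Their poses are not given: they have to be found in the camera images.
- sensor_a_c (a point): Sensor: round steel housing 40 mm tall with a blue band; foot flange 44 mm across and 12 mm high, above it a plain barrel 36 mm across (grip there). About 150 g. This point is its centre, 20 mm above its underside; z is its axis, pointing up when it stands. Two or three of the four sensors are present (None: absent). At the start they stand in the grey tray.
- sensor_b_c (a point): Sensor: round steel housing 40 mm tall with a blue band; foot flange 44 mm across and 12 mm high, above it a plain barrel 36 mm across (grip there). About 150 g. This point is its centre, 20 mm above its underside; z is its axis, pointing up when it stands. Two or three of the four sensors are present (None: absent). At the start they stand in the grey tray.
- sensor_c_c (a point): Sensor: round steel housing 40 mm tall with a blue band; foot flange 44 mm across and 12 mm high, above it a plain barrel 36 mm across (grip there). About 150 g. This point is its centre, 20 mm above its underside; z is its axis, pointing up when it stands. Two or three of the four sensors are present (None: absent). At the start they stand in the grey tray.
- sensor_d_c (a point): Sensor: round steel housing 40 mm tall with a blue band; foot flange 44 mm across and 12 mm high, above it a plain barrel 36 mm across (grip there). About 150 g. This point is its centre, 20 mm above its underside; z is its axis, pointing up when it stands. Two or three of the four sensors are present (None: absent). At the start they stand in the grey tray.
- fixture: Test fixture, fixed: black perforated plate 240 x 250 x 12 mm; origin under its centre, z up. Nest block (70 x 200 mm, top 34 mm above the bench) at x = -60 mm, pockets in a row along y; clamp stand at x = 5 to 80, y = -31 to 31 mm. With the clamp open the probe bar (158 mm long in y) stands upright within x = 15 to 75 mm, up to 180 mm high. Connector block, 30 mm high, at (45, 105) mm.
- nest0 (a point): Centre of the floor of pocket 0 of the nest block (pockets in a row along the fixture's y, 62 mm apart). Round, 50 mm across, 10 mm deep, floor 24 mm above the bench; one sensor's flange drops in with 3 mm play all round. Any free pocket will do. A sensor fully down in it has its centre 20 mm above this point.
- nest1 (a point): Centre of the floor of pocket 1 of the nest block (pockets in a row along the fixture's y, 62 mm apart). Round, 50 mm across, 10 mm deep, floor 24 mm above the bench; one sensor's flange drops in with 3 mm play all round. Any free pocket will do. A sensor fully down in it has its centre 20 mm above this point.
- nest2 (a point): Centre of the floor of pocket 2 of the nest block (pockets in a row along the fixture's y, 62 mm apart). Round, 50 mm across, 10 mm deep, floor 24 mm above the bench; one sensor's flange drops in with 3 mm play all round. Any free pocket will do. A sensor fully down in it has its centre 20 mm above this point.
- clamp_handle (a joint): Toggle clamp handle, rad. 0 = open, lying back 0.26 rad above the fixture's +x; 1.41 = at its stop, 6 deg past upright. Turns in the fixture's xz plane. The linked arm swings the probe bar down onto the sensor tops; dead centre at 1.33, locked from 1.35 up; fully back means below 0.25. Stays where left; needs 5 to 10 N at the grip. Locked, the bar lies over the pockets, its top 86 mm above the bench.
- handle_grip (a point): Centre of the handle's red grip sleeve (20 mm across, 65 mm long, so it reaches 32 mm further out to the end of the handle), 94 mm from the handle's pivot. x points along the handle, outwards; y is the direction of the pivot axis.
- handle_pivot (a point): Pivot axis of the clamp handle, 64 mm above the bench; the axis runs along the fixture's y.
- stick_ball (a point): Centre of the blue ball (22 mm across) on top of the start switch's wobble stick, 105 mm from the stick's pivot, 200 mm above the bench at rest. z is the stick's axis, up. The 7 mm rod stands on a spring and leans any way. The switch trips at a lean of 0.30 rad (17 deg); it must not be bent beyond 0.70 rad (40 deg). About 4 N at the ball trips it; let go, it springs back upright.
- stick_pivot (a point): Point about which the wobble stick leans, 95 mm above the bench. Below it the grey switch body, 42 x 42 mm, on an 80 x 80 mm steel foot fixed to the bench.
- tray_in_mid (a point): Centre of the floor of the grey tray (where the sensors wait): 150 x 150 mm outside, 140 mm inside, floor 5 mm above the bench, rim 8 mm above the bench. Fixed; axes along its sides.
- tray_out_mid (a point): Centre of the floor of the green tray for tested sensors: the same size as the grey one. Fixed; axes along its sides.
- master_c (a point): Master sensor, to be left alone: shaped like the others, but brass with a red band; centre, 20 mm above the bench.
- estop_box: Grey box with a red emergency-stop mushroom, 75 x 75 mm, 85 mm tall, fixed to the bench; origin under its centre. Leave alone.
- cleaner: Loose white bottle, 48 mm across, 120 mm tall; origin under its centre. Leave alone.
- caliper: Loose caliper lying flat, 150 mm along its x. Leave alone.
- spare_block: Loose aluminium block, 60 x 45 x 30 mm; origin under its centre. Leave alone.

How it is judged (in metres and radians):
On the way, in this order (a step that is already met when the one before it is completed fails the run):
1. every sensor stands fully down in a pocket and the clamp is locked over them ((horizontal distance between sensor_a_c and nest0 below 0.005 m or horizontal distance between sensor_a_c and nest1 below 0.005 m or horizontal distance between sensor_a_c and nest2 below 0.005 m) and z of each of sensor_a_c, sensor_b_c, sensor_c_c, sensor_d_c in the frame of fixture below 0.048 m and angle between each of sensor_a_c, sensor_b_c, sensor_c_c, sensor_d_c's own z axis and vertical below 0.1 rad and (horizontal distance between sensor_b_c and nest0 below 0.005 m or horizontal distance between sensor_b_c and nest1 below 0.005 m or horizontal distance between sensor_b_c and nest2 below 0.005 m) and (horizontal distance between sensor_c_c and nest0 below 0.005 m or horizontal distance between sensor_c_c and nest1 below 0.005 m or horizontal distance between sensor_c_c and nest2 below 0.005 m) and (horizontal distance between sensor_d_c and nest0 below 0.005 m or horizontal distance between sensor_d_c and nest1 below 0.005 m or horizontal distance between sensor_d_c and nest2 below 0.005 m) and value of joint clamp_handle above 1.35 rad), for 0.3 s.
2. with the sensors in the pockets and the clamp locked, the wobble stick is held tripped (all of step 1 and angle between stick_ball's own z axis and vertical above 0.3 rad), for 1.2 s.
3. the stick is upright again and the clamp fully back open (angle between stick_ball's own z axis and vertical below 0.1 rad and value of joint clamp_handle below 0.25 rad), for 0.2 s.
At the end, for the whole second after the job is handed in: Every sensor stands upright (within 0.1 rad) on the floor of the green tray, its centre within 53 mm of the tray's centre along both sides, at rest; the clamp handle is below 0.25 rad and the wobble stick upright within 0.1 rad (all of step 3 and x of sensor_a_c in the frame of tray_out_mid between -0.053 and 0.053 m and y of sensor_a_c in the frame of tray_out_mid between -0.053 and 0.053 m and z of each of sensor_a_c, sensor_b_c, sensor_c_c, sensor_d_c in the frame of tray_out_mid below 0.024 m and angle between each of sensor_a_c, sensor_b_c, sensor_c_c, sensor_d_c's own z axis and vertical below 0.1 rad and linear speed of each of sensor_a, sensor_b, sensor_c, sensor_d below 0.02 m/s and x of sensor_b_c in the frame of tray_out_mid between -0.053 and 0.053 m and y of sensor_b_c in the frame of tray_out_mid between -0.053 and 0.053 m and x of sensor_c_c in the frame of tray_out_mid between -0.053 and 0.053 m and y of sensor_c_c in the frame of tray_out_mid between -0.053 and 0.053 m and x of sensor_d_c in the frame of tray_out_mid between -0.053 and 0.053 m and y of sensor_d_c in the frame of tray_out_mid between -0.053 and 0.053 m); the robot touches nothing.
It fails at once if the stick is tripped while the clamp is not locked (angle between stick_ball's own z axis and vertical above 0.3 rad and value of joint clamp_handle below 1.33 rad).
It fails at once if the stick is bent over beyond 0.70 rad (angle between stick_ball's own z axis and vertical above 0.7 rad).
It fails at once if the master sensor, bottle, caliper or block is moved by more than 30 mm (distance of any of master_c, cleaner, caliper, spare_block from where it was at the start of the episode above 0.03 m).
Of sensor_a, sensor_b, sensor_c, sensor_d only 2 to 3 are there at a start; the rules pass over those that are not, and their reading is None.
At some moment in a run one of sensor_a, sensor_b, sensor_c, sensor_d may be knocked a few centimetres aside while the robot is not near it.
Once in a run the grip may slacken for a moment while it holds something.
It also fails if it takes over 210 s, if anything falls off the work surface, if the arm or the gripper's body presses on something with over 40 N, if the wrist force passes 120 N, or if a joint passes its speed limit or range.

## Working session

There is one attempt and no reset: what is moved stays moved. The work goes in short steps, each a Python script; the robot and the scene stay as the last script left them, time stands still between calls to the robot, and variables do not carry over. Pictures are saved under pics/ and viewed, and the job is handed in when it is done.

```bash
mkdir -p pics; ls; python3 - <<'E'
from bench import robot
import cv2
for n in ["scene","top","wrist"]:
    d=robot.get_image(n); cv2.imwrite(f"pics/{n}0.png",d["img"]); print(n,{k:v for k,v in d.items() if k!="img"})
print(robot.current_t(), robot.current_eef_rot())
E
```

```text
pics
scene {'fovy': 56.13112949569913, 'cx': 320.1240561131446, 'cy': 244.68266665438537, 'k1': -0.0452331444668919, 'eye': array([1339.9214946 , -426.05538847,  785.85819565]), 'orientation': array([-2.21190657, -0.01725862,  1.09032819])}
top {'fovy': 45.435386819732635, 'cx': 327.95936745020447, 'cy': 239.27473265095875, 'k1': 0.008776108682722437, 'eye': array([ 495.41882704,    1.66046762, 1351.56947333]), 'orientation': array([-3.07070702e+00,  7.88787520e-04, -1.58125467e+00])}
wrist {'fovy': 63.34204823660757, 'cx': 317.95255914381806, 'cy': 242.6728647865828, 'k1': 0.0021767571881899776, 'eye': array([ 238.82877423, -502.59896987,  383.9872949 ]), 'orientation': array([ 2.84651902e+00,  9.01178347e-04, -1.27255558e+00])}
0.15 [-3.14026486e+00 -2.53856199e-04  2.97794937e-01]
```

View pics/scene0.png

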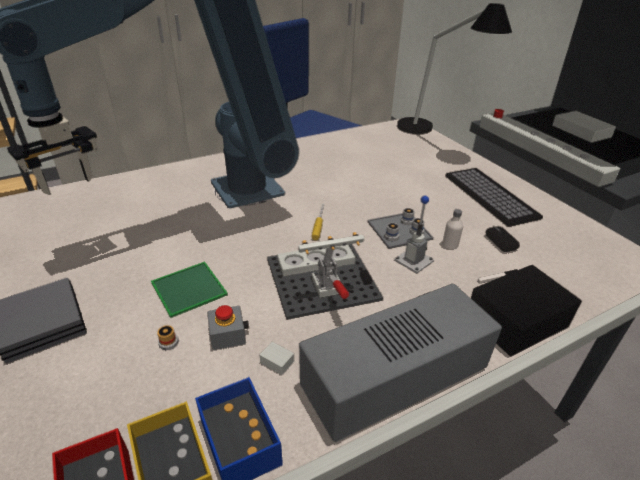

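View pics/top0.png

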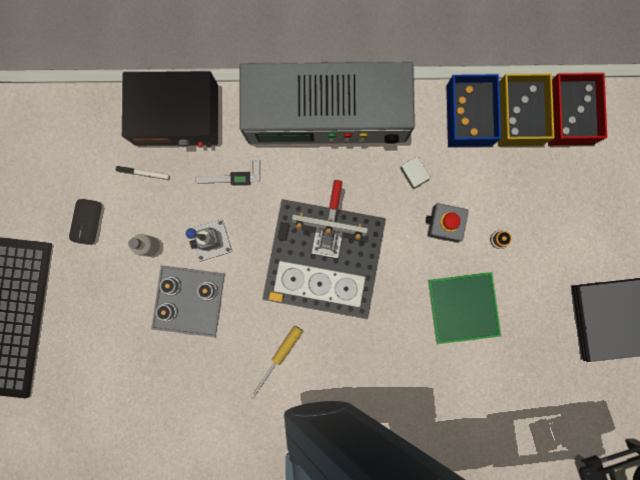

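View pics/wrist0.png

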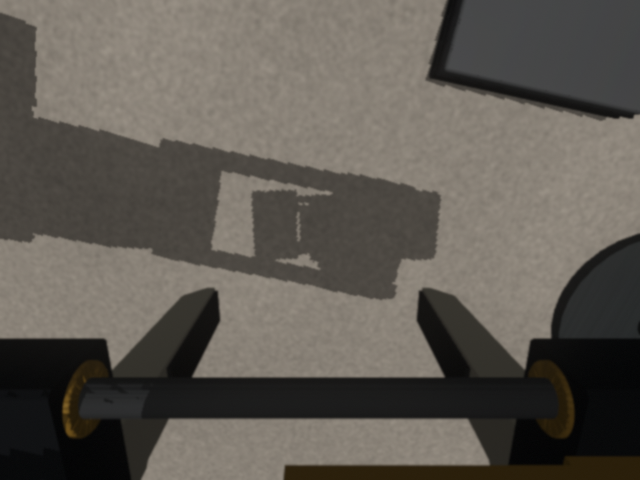

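```bash
cat > h.py <<'E'
import numpy as np, cv2
from scipy.spatial.transform import Rotation as Rn
from bench import robot
def R_of(o): return Rn.from_euler('xyz',o).as_matrix()
def cam(n,save=None):
    d=robot.get_image(n)
    if save: cv2.imwrite(f"pics/{save}.png",d["img"])
    d["f"]=240/np.tan(np.radians(d["fovy"])/2); d["R"]=R_of(d["orientation"]); return d
def ray(d,uv):
    p=(np.array(uv,float)-[d["cx"],d["cy"]])/d["f"]; q=p.copy()
    for _ in range(20): q=p/(1+d["k1"]*(q@q))
    return d["R"]@np.array([q[0],q[1],1])
def onz(d,uv,z):
    v=ray(d,uv); e=np.array(d["eye"]); return e+v*(z-e[2])/v[2]
def proj(d,P):
    c=d["R"].T@(np.array(P,float)-d["eye"]); q=c[:2]/c[2]; q=q*(1+d["k1"]*(q@q))
    return q*d["f"]+[d["cx"],d["cy"]]
def tri(d1,u1,d2,u2):
    a,b=ray(d1,u1),ray(d2,u2); A=np.stack([a,-b],1)
    s=np.linalg.lstsq(A,np.array(d2["eye"])-d1["eye"],rcond=None)[0]
    p,q=d1["eye"]+a*s[0],d2["eye"]+b*s[1]; return (p+q)/2,np.linalg.norm(p-q)
E
python3 - <<'E'
from h import *
d=cam("top"); img=d["img"]
cv2.imwrite("pics/topz1.png",cv2.resize(img[155:345,130:400],None,fx=2.9,fy=2.9,interpolation=cv2.INTER_CUBIC))
np.set_printoptions(precision=1,suppress=True)
for n,uv,z in [("s1",(170,286),45),("s2",(206,290),45),("s3",(165,312),45),("tg1",(164,266),8),("tg2",(224,270),8),("tg3",(217,336),8),("tg4",(152,330),8),
 ("f1",(283,200),12),("f2",(385,216),12),("f3",(368,318),12),("f4",(263,299),12),("n0",(292,279),34),("n1",(319,284),34),("n2",(346,289),34),("ball",(191,233),200),("bottle",(146,237),120),
 ("g1",(429,280),8),("g2",(492,273),8),("g3",(500,335),8),("g4",(437,343),8),("master",(502,239),40),("estop",(452,222),85),("hend",(337,181),90)]:
    print(n,onz(d,uv,z))
E
```

```text
s1 [485.6 361.5  45. ]
s2 [475.7 279.8  45. ]
s3 [427.1 372.2  45. ]
tg1 [532.1 386.1   8. ]
tg2 [521.3 245.8   8. ]
tg3 [368.5 261.6   8. ]
tg4 [384.  412.4   8. ]
f1 [684.3 106.6  12. ]
f2 [ 643.9 -132.8   12. ]
f3 [406.5 -89.2  12. ]
f4 [452.9 154.2  12. ]
n0 [498.5  85.1  34. ]
n1 [486.5  23.3  34. ]
n2 [474.4 -38.4  34. ]
ball [592.8 277.5 200. ]
bottle [591.9 393.4 120. ]
g1 [ 492.9 -233.4    8. ]
g2 [ 507.8 -380.9    8. ]
g3 [ 364.1 -394.9    8. ]
g4 [ 347.1 -248.5    8. ]
master [ 585.  -397.1   40. ]
estop [ 620.9 -273.9   85. ]
hend [714.6 -19.7  90. ]
```

View pics/topz1.png

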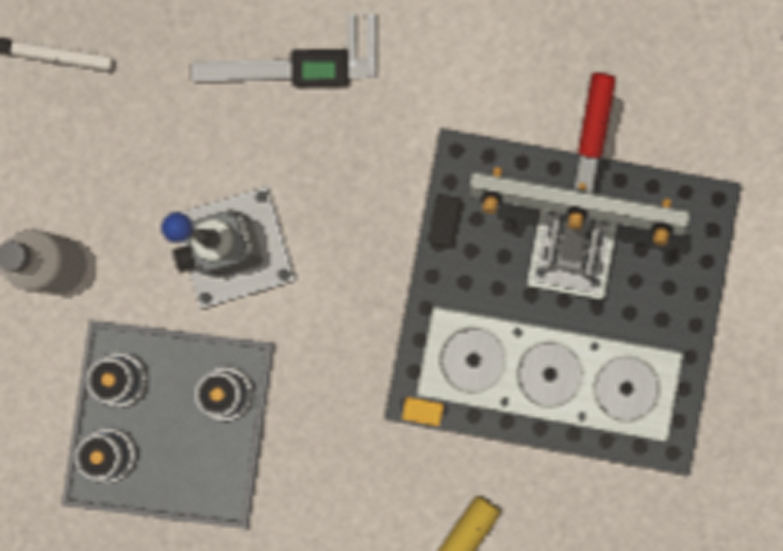

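```bash
python3 - <<'E'
from h import *
robot.move_ptp([360,-20,330],[np.pi,0,-0.19]); w=cam("wrist","w_fix"); print(robot.current_tcp_pos(),robot.current_eef_rot(),w["eye"],robot.current_t())
robot.move_ptp([350,310,300],[np.pi,0,0.0]); w=cam("wrist","w_tray"); print(robot.current_qpos(),robot.current_t())
cam("top","top_a")
E
```

```text
[360.13227767 -20.5450957  329.78173834] [ 3.14151821e+00  5.09213432e-04 -1.90862407e-01] [439.7426336  -36.68975311 495.86817093] 2.25
[ 4.83370191e-01  6.19115669e-02  1.57470578e+00 -5.23325204e-04
  1.50477367e+00  2.05588607e+00] 3.5583
```

```bash
sleep 1
```

```text
(no output)
```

View pics/w_fix.png

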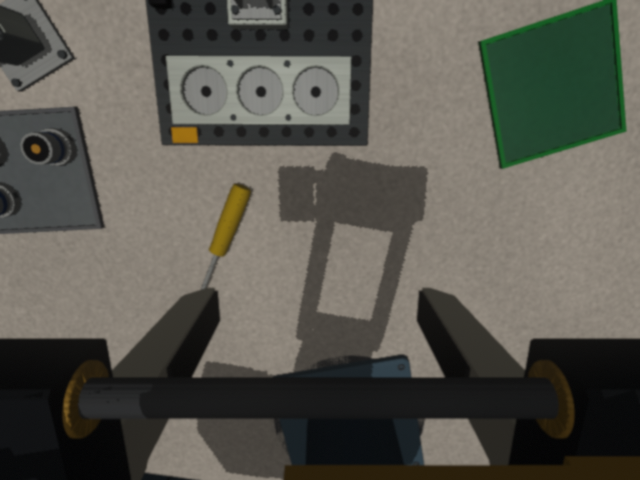

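View pics/w_tray.png

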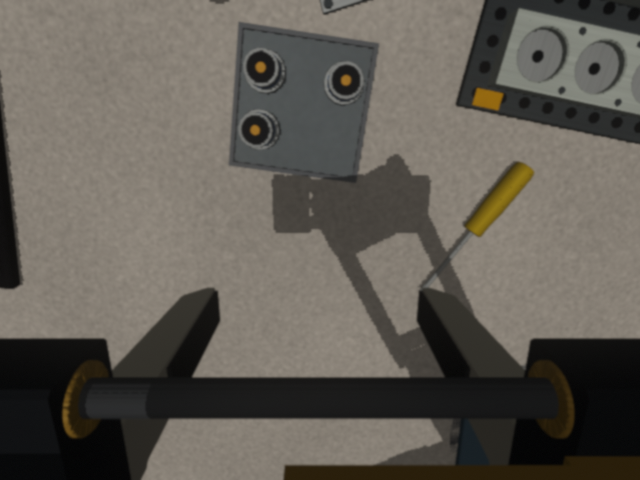

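```bash
cat >> h.py <<'E'
np.set_printoptions(precision=1,suppress=True)
def orange(d,amin=25,amax=2000):
    hsv=cv2.cvtColor(d["img"],cv2.COLOR_BGR2HSV)
    m=cv2.inRange(hsv,(8,120,110),(24,255,255))
    n,l,s,c=cv2.connectedComponentsWithStats(m)
    return [(c[i],s[i,4],s[i,2],s[i,3]) for i in range(1,n) if amin<=s[i,4]<=amax]
E
python3 - <<'E'
from h import *
w=cam("wrist"); t=cam("top")
for c,a,b,h in orange(w): print("w",c,a,b,h,onz(w,c,45)[:2])
for c,a,b,h in orange(t,8): print("t",c,a,b,h,onz(t,c,45)[:2])
for uv in [(541,56),(598,68)]: print("nest floor w",onz(w,uv,24)[:2])
for uv in [(241,24),(378,45),(356,181),(230,164)]: print("tray w",onz(w,uv,8)[:2])
robot.move_ptp([360,-20,330],[np.pi,0,-0.19]); w=cam("wrist")
g=cv2.cvtColor(w["img"],cv2.COLOR_BGR2GRAY)
cs=cv2.HoughCircles(g[40:140,160:360],cv2.HOUGH_GRADIENT,1,30,param1=80,param2=15,minRadius=15,maxRadius=32)
print(cs)
for uv in [(205,91),(260.5,91.5),(315.5,91)]: print("nest w",onz(w,uv,24)[:2])
for x,y,r in (cs[0] if cs is not None else []): print("hough@34",onz(w,(x+160,y+40),34)[:2],r)
for uv in [(481,42),(613,1),(626,130),(502,167)]: print("green",onz(w,uv,8)[:2])
E
```

```text
w [259.8  67.1] 80 10 11 [486.5 365.3]
w [345.1  80.1] 73 9 10 [474.3 280.3]
w [486.9  98.7] 463 30 22 [456.5 135.7]
w [254.4 130. ] 66 9 9 [426.4 373.7]
w [501.9 199.4] 1266 64 73 [353.  106.3]
t [528.9 108.3] 526 50 65 [ 887.8 -467.3]
t [468.9  88.9] 45 8 7 [ 935.2 -329.6]
t [462.   99.7] 42 7 8 [ 910. -313.]
t [460.1 110.2] 42 7 7 [ 885.1 -307.8]
t [464.7 120.9] 45 8 7 [ 859.8 -317.9]
t [473.8 131.3] 45 8 8 [ 835.1 -338.2]
t [362.7 134. ] 21 8 3 [831.5 -81.2]
t [446.  223.4] 83 17 20 [ 621.8 -268.8]
t [298.5 225.2] 18 4 5 [621.2  68.8]
t [327.8 230.9] 21 5 5 [607.5   1.9]
t [502.2 238.3] 71 16 15 [ 586.2 -396. ]
t [357.4 236.3] 23 5 6 [594.3 -65.6]
t [503.9 238. ] 19 5 5 [ 586.9 -399.9]
t [166.8 285.5] 18 5 4 [486.8 368.8]
t [204.2 290.5] 18 5 4 [474.6 283.8]
t [275.3 296.4] 109 14 10 [459.5 122.5]
t [162.9 312.1] 20 5 5 [426.9 376.9]
t [286.8 344.9] 403 30 37 [350.4  97.1]
nest floor w [499.2  76.2]
nest floor w [487.6  14.8]
tray w [532.9 388.2]
tray w [512.7 243.4]
tray w [368.2 262.9]
tray w [388.1 409.6]
[[[100.5  49.5  23.9]
  [156.5  51.5  24. ]
  [ 46.5  50.5  23.6]]]
nest w [499.4  82.8]
nest w [487.   21.2]
nest w [475.8 -40.1]
hough@34 [488.   19.5] 23.9
hough@34 [474.3 -41. ] 24.0
hough@34 [498.3  78.6] 23.6
green [ 492.6 -234.3]
green [ 506.1 -379.7]
green [ 363.4 -399.1]
green [ 347.3 -250.3]
```

```bash
cat >> h.py <<'E'
Y=2.95
D=[np.pi,0,Y]
def rot(): return R_of(robot.current_eef_rot())
def st(m=""): print(m,"t%.1f"%robot.current_t(),robot.current_tcp_pos(),"F",robot.current_contact_force(),"w%.3f"%robot.current_gripper_width())
E
python3 - <<'E'
from h import *
robot.move_ptp([475,282,260],D); st()
print(robot.current_eef_rot(), robot.current_qpos())
w=cam("wrist","w_s2")
for c,a,b,h in orange(w): print("w",c,a,b,h,onz(w,c,45)[:2])
robot.move_gripper(0.65)
robot.move_linear([475,282,90],speed=150); w=cam("wrist","w_s2b")
for c,a,b,h in orange(w): print("w",c,a,b,h,onz(w,c,45)[:2])
st()
E
```

```text
t7.1 [475.  281.9 260.1] F [ 0.8  0.1 -0. ] w1.003
[-3.1  0.   2.9] [ 0.3  0.2  1.5 -0.   1.4 -1. ]
w [107.4 124. ] 1506 34 80 [357.2 102.7]
w [404.4 142. ] 92 10 11 [426.4 373.7]
w [403.6 204.9] 76 10 9 [486.5 365.2]
w [172.3 215.9] 468 29 17 [453.4 136. ]
w [569.4 422.5] 62 6 21 [784.9 524.9]
w [471.3 154.8] 311 20 20 [426.5 373.9]
w [464.8 262. ] 238 18 17 [486.6 365.5]
w [ 80.8 271.4] 1199 50 26 [450.  145.7]
 t9.2 [475.7 282.3  91. ] F [ 0.7 -0.8  0.2] w0.652
```

View pics/w_s2b.png

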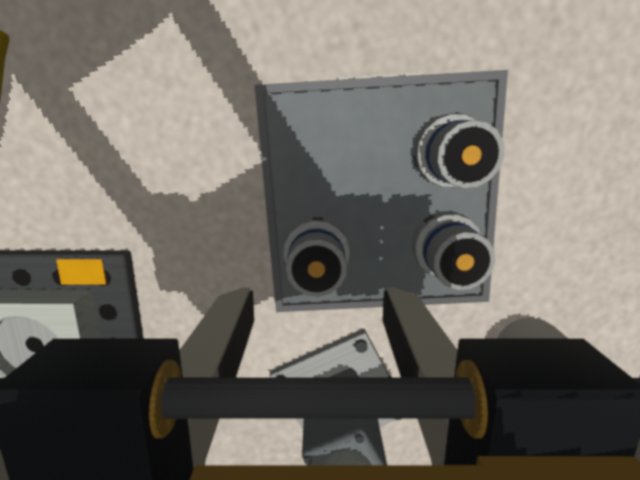

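View pics/w_s2.png

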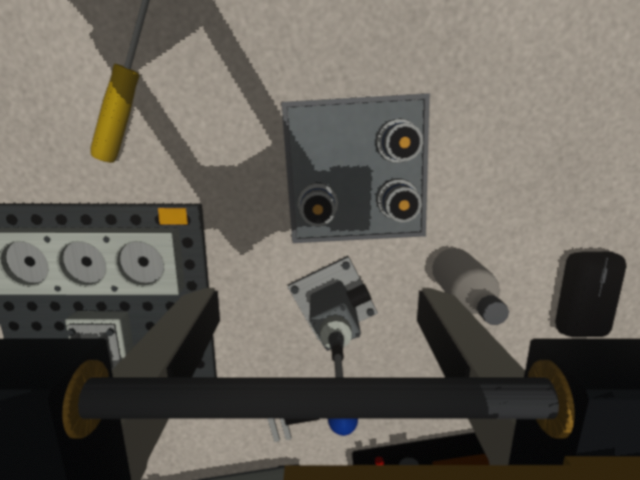

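```bash
python3 - <<'E'
from h import *
# finalize s2 grasp
robot.move_linear([474.3,280.3,90]);robot.move_linear([474.3,280.3,20],speed=60,f_stop=8); st("down")
robot.move_gripper(0.0); st("grip")
robot.move_linear([474.3,280.3,120],speed=100); st("up")
w=cam("wrist","w_s2g")
for c,a,b,h in orange(w): print("w",c,a,b,h,onz(w,c,robot.current_tcp_pos()[2]+26)[:2])
p=np.array([487,20.5]); b=np.array([np.cos(Y),np.sin(Y)])
robot.move_linear([474.3,280.3,260])
robot.move_ptp([*(p-b*85),280],D); w=cam("wrist","w_nest"); st()
np.save("wn.npy",np.array([0]))
import pickle; pickle.dump(w,open("wnest.pkl","wb"))
E
```

```text
down t10.8 [474.6 280.4  20.4] F [ 0.6  0.3 -0.8] w0.647
grip t11.3 [474.4 280.4  20.2] F [-0.3  0.6  2.2] w0.380
up t12.5 [473.7 280.1 119.2] F [-0.5  0.3 -1.9] w0.376
w [457.4 153.9] 253 18 18 [413.  340.9]
w [452.6 249.6] 203 16 16 [448.1 336. ]
w [107.2 259.5] 1008 45 25 [427.1 206.3]
w [321.5 331.4] 156 16 16 [472.8 280.8]
w [312.1 335.8] 70 11 14 [474.1 276.7]
 t14.8 [570.1   5.8 279.8] F [-0.5 -0.4 -1.2] w0.384
```

View pics/w_nest.png

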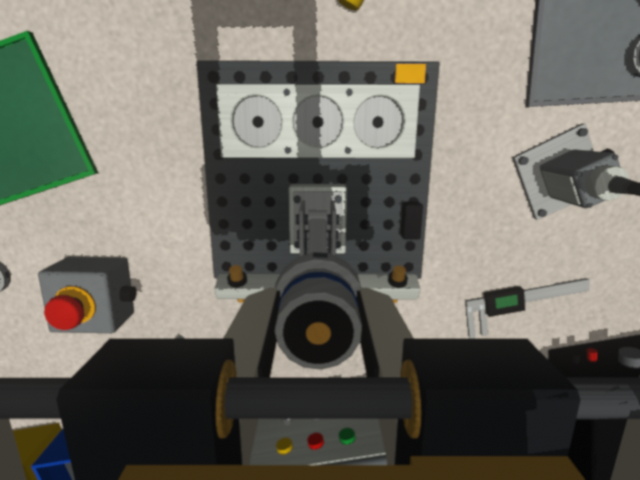

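View pics/w_s2g.png

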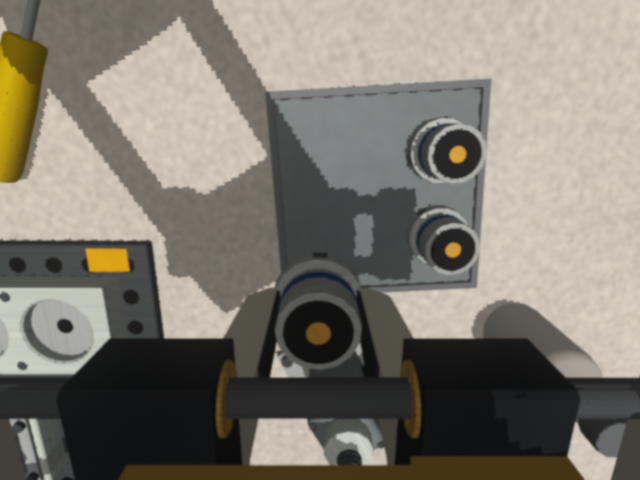

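```bash
cat > n.py <<'E'
from h import *
import pickle
w=pickle.load(open("wnest.pkl","rb"))
hsv=cv2.cvtColor(w["img"],cv2.COLOR_BGR2GRAY)
roi=hsv[80:160,215:425]; m=((roi<60)*255).astype(np.uint8)
n,l,s,c=cv2.connectedComponentsWithStats(m)
for i in range(1,n):
    if 40<s[i,4]<400 : 
        uv=c[i]+[215,80]; print("hole",uv,s[i,4],[onz(w,uv,z)[:2] for z in (24,34)])
# nest block top corners, plate corners
for uv in [(218,84),(419,86),(416,158),(222,157)]: print("block",onz(w,uv,34)[:2])
for uv in [(197,62),(438,62)]: print("plate",onz(w,uv,12)[:2])
print("ctr by block",np.mean([onz(w,uv,34)[:2] for uv in [(218,84),(419,86),(416,158),(222,157)]],0))
E
python3 n.py
```

```text
hole [304.8  81.3] 130 [array([446.7,  14.7]), array([447.7,  14.8])]
hole [236.3 142.1] 355 [array([491.1, -67.7]), array([491.1, -65.6])]
hole [421.9 104.1] 54 [array([490.6, 127.9]), array([490.5, 125.4])]
hole [257.6 121.3] 61 [array([475.1, -40.9]), array([475.4, -39.4])]
hole [316.9 121.8] 79 [array([487.1,  19.3]), array([487.2,  19.3])]
hole [377.4 121.8] 57 [array([499.1,  80.8]), array([498.8,  79.4])]
hole [420.2 129.9] 56 [array([515.4, 123.4]), array([514.8, 120.9])]
hole [418.1 154.6] 60 [array([540.1, 118.3]), array([538.9, 116. ])]
block [434.  -69.5]
block [473.2 124.5]
block [541.9 113.4]
block [502.8 -83.9]
plate [406.7 -89.8]
plate [453.3 151.7]
ctr by block [488.   21.1]
```

```bash
cat >> h.py <<'E'
N=[np.array([499.1,80.8]),np.array([487.1,20.0]),np.array([475.1,-40.8])]
D=[np.pi,0,np.pi-0.195]
fx=np.array([np.cos(.195),-np.sin(.195)]); fy=np.array([np.sin(.195),np.cos(.195)])
def hold(d=None):
    w=d or cam("wrist"); z=robot.current_tcp_pos()[2]+26
    for c,a,b,h in orange(w,60):
        q=onz(w,c,z)[:2]
        if np.linalg.norm(q-robot.current_tcp_pos()[:2])<15: print("held",a,q-robot.current_tcp_pos()[:2])
def place(p,ztarget,open_=0.48):
    robot.move_ptp([*p,200],D); hold()
    robot.move_linear([*p,ztarget+25],speed=150)
    robot.sleep(0.2)
    r=robot.move_linear([*p,ztarget-1],speed=25,f_stop=6); st(f"placed stop={r}")
    return r
E
python3 - <<'E'
from h import *
place(N[2],39.2)
cam("wrist","p1"); cam("scene","p1s")
E
```

```text
placed stop=True t17.6 [474.8 -40.7  39.2] F [0.1 0.7 5. ] w0.378
```

View pics/p1.png

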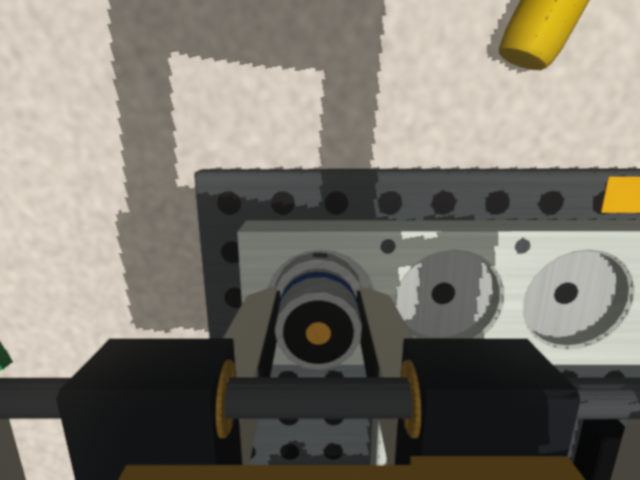

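```bash
cat >> h.py <<'E'
def release(up=130,o=0.5):
    robot.move_gripper(o); p=robot.current_tcp_pos(); robot.move_linear([p[0],p[1],p[2]+30],speed=60); robot.move_linear([p[0],p[1],p[2]+up],speed=200)
def look45(zt=45):
    w=cam("wrist"); return [onz(w,c,zt)[:2] for c,a,b,h in orange(w,40,400)]
def pick(p,z,o=0.65,zhi=120):
    """hover, re-measure nearest orange, grasp"""
    robot.move_ptp([*p,zhi+140],D); robot.move_gripper(o)
    L=look45(z+25.5); print("seen",L)
    L=[q for q in L if np.linalg.norm(q-p)<25]
    if len(L)!=1: print("ambiguous",L); return False
    p=L[0]
    robot.move_linear([*p,zhi],speed=250); robot.move_linear([*p,z+1],speed=100,f_stop=10); st("down")
    robot.move_gripper(0.0); st("grip")
    robot.move_linear([*p,zhi],speed=150); robot.move_linear([*p,zhi+130],speed=250); hold(); st("up"); return True
E
python3 - <<'E'
from h import *
release()
print(pick(np.array([486.5,365.3]),19.2))
E
```

```text
seen [array([426.4, 373.6])]
ambiguous []
False
```

```bash
sed -i 's/robot.move_ptp(\[\*p,zhi+140\],D); robot.move_gripper(o)/robot.move_ptp([*(p+60*fx),zhi+150],D); robot.move_gripper(o)/' h.py; python3 - <<'E'
from h import *
if pick(np.array([486.5,365.3]),19.2):
    place(N[1],39.2)
E
```

```text
seen [array([426.4, 373.5]), array([486.3, 365.3])]
down t24.1 [486.9 365.6  20.9] F [-0.   0.9 -0.1] w0.652
grip t24.6 [486.5 365.5  20.5] F [-0.4  0.3  1.6] w0.379
up t26.1 [485.1 364.7 247.1] F [-0.6 -0.1 -2.3] w0.380
placed stop=True t29.7 [486.8  20.   39.5] F [-1.1  0.9  4.4] w0.384
```

```bash
python3 - <<'E'
from h import *
release()
if pick(np.array([426.4,373.6]),19.2):
    place(N[0],39.2)
    cam("wrist","p3")
E
```

```text
seen [array([426.4, 373.6])]
down t35.3 [427.  373.9  20.9] F [-0.4 -0.9 -0.3] w0.651
grip t35.8 [426.6 373.8  20.5] F [-1.  -0.   2.6] w0.385
up t37.3 [425.3 372.9 247.3] F [-0.8 -0.4 -2.7] w0.380
placed stop=True t40.7 [498.8  80.8  39.5] F [ 0.1 -0.9  5.2] w0.385
```

View pics/p3.png

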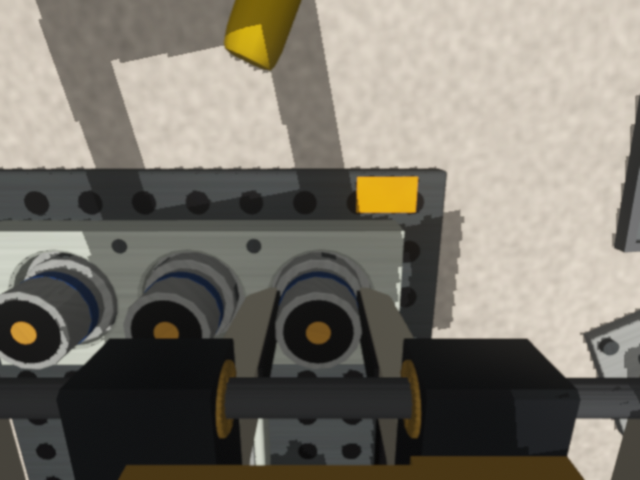

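```bash
cat >> h.py <<'E'
DF=[np.pi,0,-0.195]
C=np.array([546.,8.4])
def F(x,y=0): return C+x*fx+y*fy
E
python3 - <<'E'
from h import *
import pickle
release(up=200)
robot.move_ptp([*F(40),300],DF); st()
w=cam("wrist","hw"); t=cam("top","ht"); s=cam("scene","hs"); pickle.dump((w,t,s),open("h.pkl","wb"))
for n,d in (("w",w),("t",t),("s",s)):
    hsv=cv2.cvtColor(d["img"],cv2.COLOR_BGR2HSV)
    m=cv2.inRange(hsv,(0,140,60),(6,255,255))|cv2.inRange(hsv,(174,140,60),(180,255,255))
    k,l,q,c=cv2.connectedComponentsWithStats(m)
    for i in range(1,k):
        if q[i,4]>60: print(n,c[i],q[i])
for nn in N: print("expected px", proj(t,[*nn,64]))
for c,a,b,h in orange(t,8,40): print(c,onz(t,c,64)[:2])
E
```

```text
t45.4 [585.1   0.8 299.8] F [0.4 0.2 0.7] w0.504
w [316.8  99.7] [ 307   63   21   75 1492]
w [596.9 111.1] [ 575   91   44   41 1402]
t [580.8 108.6] [ 548   73   59   73 1277]
t [451.6 220.5] [444 213  16  16 211]
s [498.2 113. ] [494 109   9   9  66]
s [340.8 288.9] [333 280  16  19 160]
s [223.8 312.3] [216 305  17  15 194]
s [ 92.  452.5] [  52  429   82   51 1545]
expected px [293.1 278.7]
expected px [320.3 283.8]
expected px [347.5 288.9]
[362.8 134. ] [826.7 -80.3]
[503.9 237.9] [ 585.8 -394.2]
[292.1 278.9] [498.6  83. ]
[319.3 283.9] [486.9  22.1]
[344.9 288.8] [475.3 -34.9]
```

View pics/hw.png

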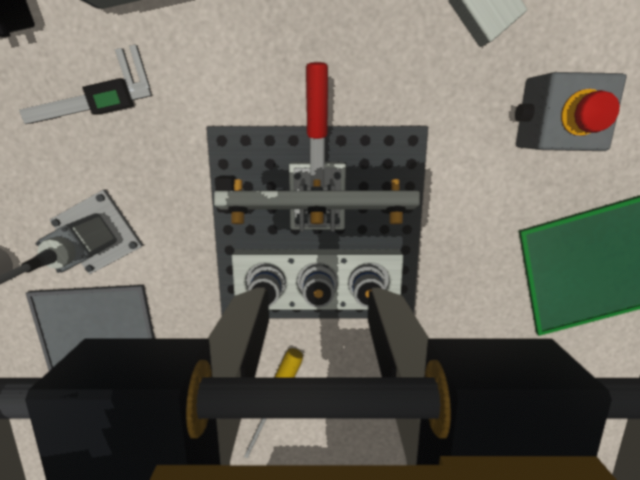

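View pics/hs.png

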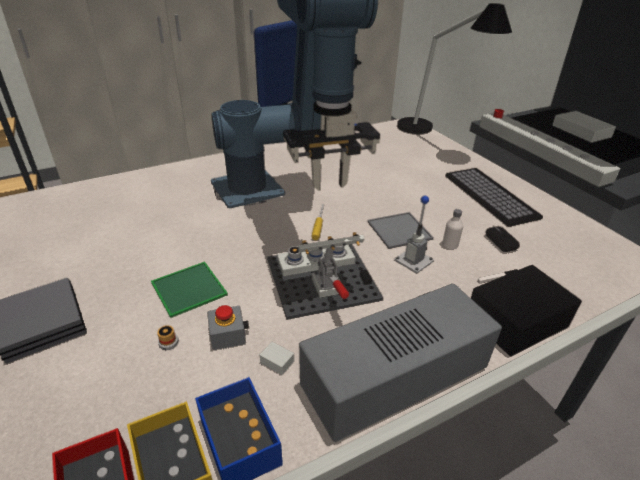

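```bash
python3 - <<'E'
from h import *
import pickle
w,t,s=pickle.load(open("h.pkl","rb"))
def fr(P): v=np.array(P[:2])-C; return v@fx,v@fy
P=onz(w,(316.8,99.7),88.2); print(P,fr(P))
for v in (63,138): print(v,[fr(onz(w,(317,v),z)) for z in (80,88,96)])
Q,e=tri(w,(316.8,99.7),s,(340.8,288.9)); print(Q,e,fr(Q))
# ball
for n,d in (("w",w),("t",t),("s",s)):
    hsv=cv2.cvtColor(d["img"],cv2.COLOR_BGR2HSV)
    m=cv2.inRange(hsv,(108,140,50),(125,255,255)); k,l,q,c=cv2.connectedComponentsWithStats(m)
    for i in range(1,k):
        if 20<q[i,4]<2000: print(n,c[i],q[i],onz(d,c[i],200)[:2])
E
```

```text
[685.9 -19.2  88.2] (np.float64(142.59964800279351), np.float64(0.0016617600020793558))
63 [(np.float64(174.39731764608325), np.float64(-0.16104150021898864)), (np.float64(173.2930846277069), np.float64(-0.17344490556417982)), (np.float64(172.18885160933038), np.float64(-0.1858483109093854))]
138 [(np.float64(108.58156498198917), np.float64(-0.17624901370551121)), (np.float64(108.84186479374276), np.float64(-0.18833712748938097)), (np.float64(109.10216460549633), np.float64(-0.20042524127326128))]
[686.2 -18.8  86.9] 1.0900295580006776 (np.float64(142.85630912400333), np.float64(0.5172550285492132))
t [471.  110.9] [ 447   75   54   70 1108] [ 837.2 -293.4]
t [189.3 232.7] [187 230   6   7  29] [593.5 280.9]
s [424.5 199. ] [422 197   6   5  26] [593.2 274.4]
```

```bash
cat >> h.py <<'E'
PX=50.5
def hpos(q,r=94): 
    a=.26+q; return [*F(PX+r*np.cos(a)),64+r*np.sin(a)-19]
def arc(q0,q1,n,lim=45,speed=70):
    for q in np.linspace(q0,q1,n+1)[1:]:
        robot.move_linear(hpos(q),speed=speed); f=robot.current_contact_force()
        print("q%.2f"%q,f,robot.current_tcp_pos(),"w%.3f"%robot.current_gripper_width())
        if np.linalg.norm(f)>lim: print("LIMIT"); return False
    return True
E
python3 - <<'E'
from h import *
p=hpos(0); print(p)
robot.move_ptp([p[0],p[1],200],DF); 
robot.move_linear([p[0],p[1],p[2]],speed=120,f_stop=8); st("at handle")
robot.move_gripper(0.0); st("grip")
cam("wrist","hg"); arc(0,0.36,3)
cam("scene","hg2")
E
```

```text
[np.float64(684.6619230891972), np.float64(-18.987089539242632), np.float64(69.16557187786259)]
at handle t47.4 [685.4 -19.1  70.3] F [0.6 0.2 1. ] w0.499
grip t48.0 [685.  -17.8  69.4] F [1.8 5.5 0.7] w0.206
q0.12 [ 0.2  4.9 -0.6] [681.2 -17.   79.9] w0.207
q0.24 [0.7 5.  0.7] [676.  -16.   89.9] w0.207
q0.36 [-1.3  5.4  0.3] [669.8 -14.8  99.3] w0.207
```

View pics/hg2.png

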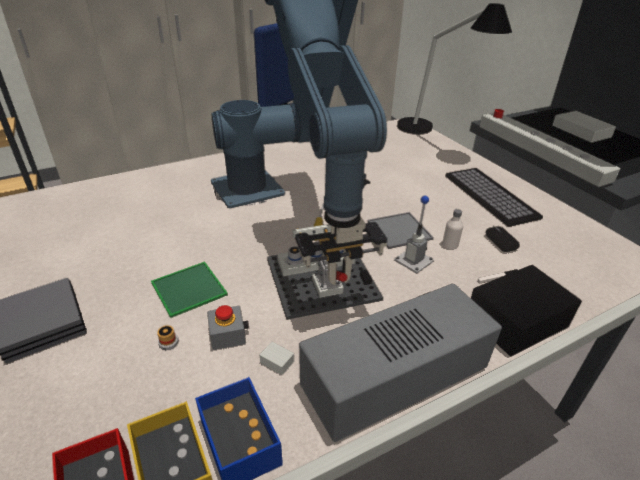

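```bash
sed -i 's/a=.26+q; return \[\*F(PX+r\*np.cos(a))/a=.26+q; return [*F(PX+r*np.cos(a),1.2)/' h.py; python3 - <<'E'
from h import *
arc(0.36,0.84,4); cam("wrist","hg3")
E
```

```text
q0.48 [-3.5  3.  -1.5] [662.7 -13.3 108. ] w0.203
q0.60 [-3.8  3.6 -3. ] [654.6 -11.7 116.2] w0.208
q0.72 [-4.4  3.6 -4.7] [646.1 -10.1 123.4] w0.209
q0.84 [-3.5  3.9 -4.1] [636.8  -8.3 129.4] w0.207
```

View pics/hg3.png

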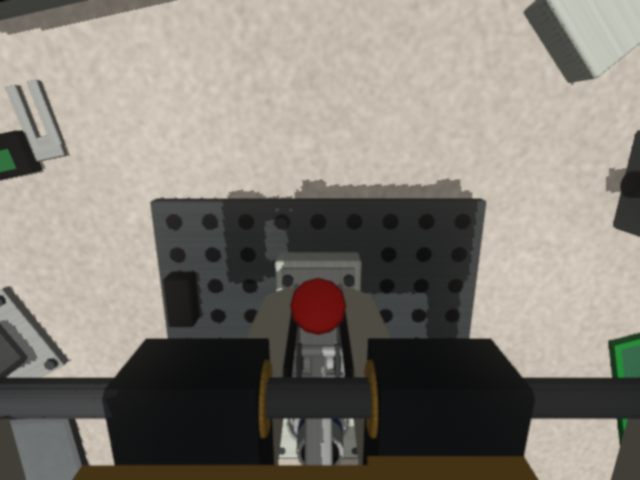

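```bash
python3 - <<'E'
from h import *
arc(0.84,1.20,3); arc(1.2,1.44,4,lim=60); cam("wrist","hg4"); cam("scene","hg4s")
E
```

```text
q0.96 [-2.4  3.2 -1.8] [627.5  -6.5 134.1] w0.208
q1.08 [-0.3  2.6  0.3] [617.6  -4.5 137.6] w0.206
q1.20 [0.7 3.1 7.1] [607.2  -2.5 139.8] w0.204
q1.26 [3.7 2.2 5. ] [602.4  -1.5 140.3] w0.199
q1.32 [-7.4  1.   3.5] [593.3   0.2 139.7] w0.077
q1.38 [ 0.   0.7 -0.1] [588.6   0.6 138.1] w0.006
q1.44 [ 0.2 -0.5 -0.2] [583.5   2.1 138. ] w0.001
```

View pics/hg4.png

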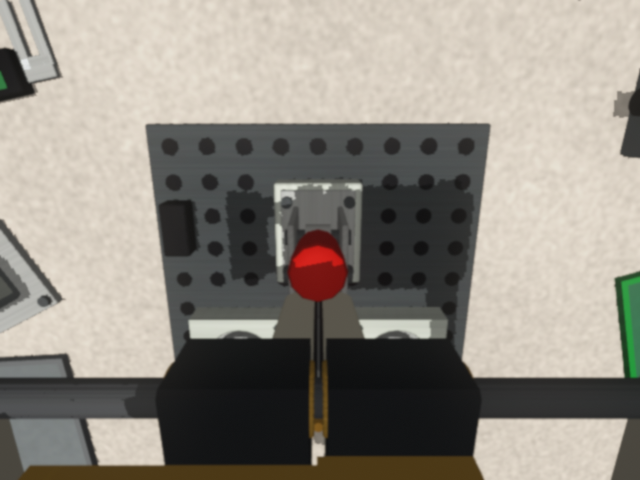

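View pics/hg4s.png

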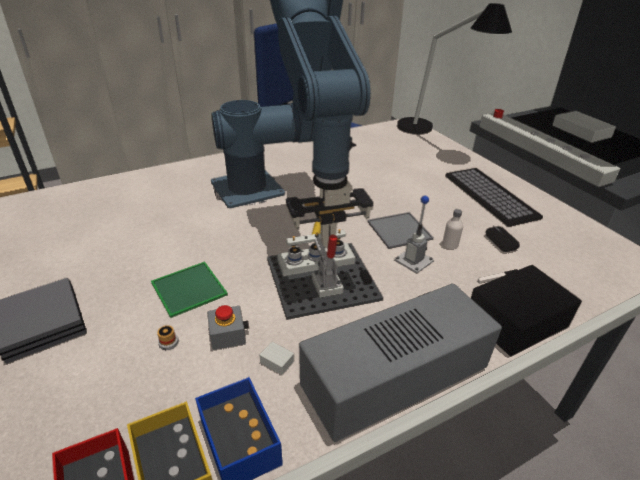

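```bash
python3 - <<'E'
from h import *
p=robot.current_tcp_pos()
robot.move_linear([p[0],p[1],235],speed=120,f_stop=8); st("up")
cam("wrist","c1")
robot.move_linear([*F(PX+70,1),235],speed=150)
robot.move_linear([*F(PX+70,1),142],speed=120,f_stop=6); st("beside")
w=cam("wrist","c2"); cam("scene","c2s"); cam("top","c2t")
E
```

```text
up t53.3 [583.4   2.1 234.1] F [-0.7 -0.1  0. ] w0.005
beside t55.0 [665. -14. 143.] F [-0.3 -0.4 -0.4] w0.005
```

View pics/c1.png

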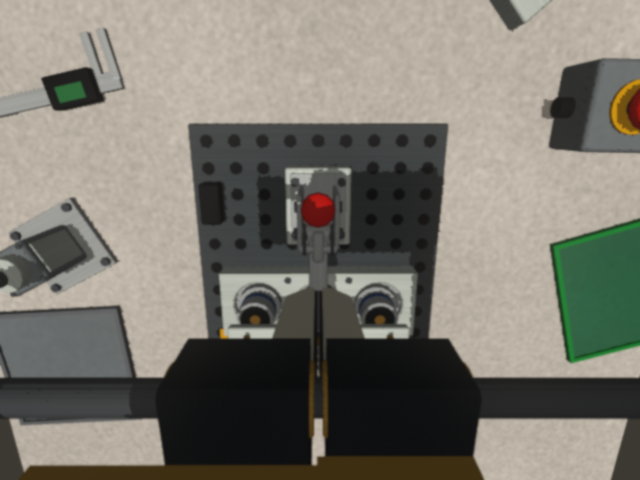

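View pics/c2.png

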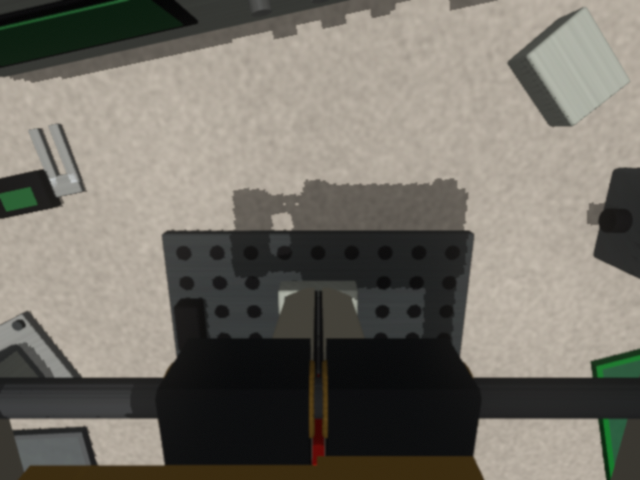

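```bash
python3 - <<'E'
from h import *
for x in (30,24,20,16,12,9,6,4):
    r=robot.move_linear([*F(PX+x,1),142],speed=40,f_stop=35); print(x,r,robot.current_contact_force()@[*fx,0],(robot.current_tcp_pos()[:2]-F(0))@fx-PX)
    if r: break
cam("scene","c3s")
E
```

```text
30 False 0.5100893268619539 30.11192945134333
24 False 1.9459220791663845 23.71852119655732
20 False 1.458606003137406 19.706787063431236
16 False 3.0817390358518213 16.075732491594025
12 False 3.478614639443509 12.228834745743711
9 False 5.821484702655624 10.060174039656602
6 False 12.910128418763371 9.758273761193735
4 False 18.072403384637667 9.576869058648704
```

View pics/c3s.png

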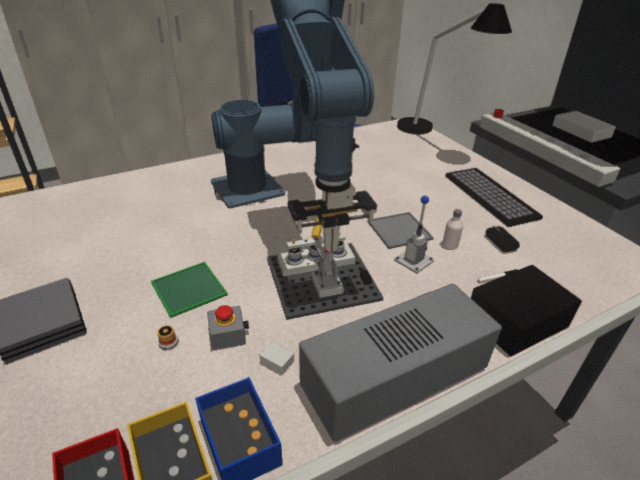

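```bash
python3 - <<'E'
from h import *
robot.move_linear([*F(PX+50,1),142],speed=100)
robot.move_linear([*F(PX+50,1),250],speed=150)
robot.move_ptp([*F(10),330],D); w=cam("wrist","c4"); robot.move_ptp([*F(-100,150),330],DF); 
w=cam("wrist","c5");t=cam("top","c5t"); s=cam("scene","c5s"); st()
cv2.imwrite("pics/c5z.png",cv2.resize(s["img"][180:330,240:460],None,fx=3.5,fy=3.5,interpolation=cv2.INTER_CUBIC))
for q in (1.2,1.35,1.41):
    a=.26+q; print(q,proj(s,[*F(PX+126*np.cos(a),1),64+126*np.sin(a)]),proj(s,[*F(PX+61*np.cos(a),1),64+61*np.sin(a)]),"top",proj(t,[*F(PX+126*np.cos(a),1),64+126*np.sin(a)]))
E
```

```text
t65.3 [477.  174.8 330. ] F [-1.   0.2 -0.5] w0.006
1.2 [331.9 233.5] [330.1 253.8] top [330.2 223.8]
1.35 [329.5 228.7] [329.  251.5] top [328.5 232.9]
1.41 [328.5 227.1] [328.6 250.7] top [327.8 236.6]
```

View pics/c4.png

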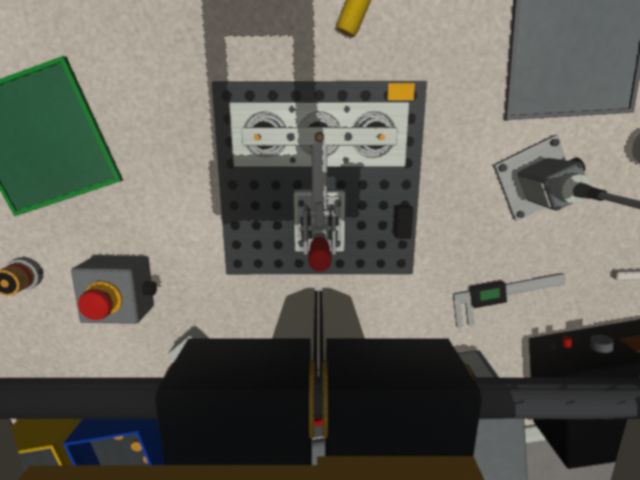

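View pics/c5z.png

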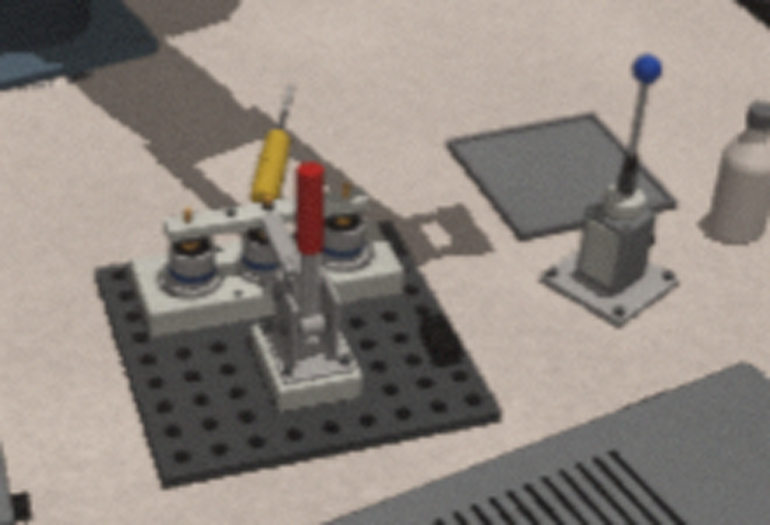

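View pics/c5t.png

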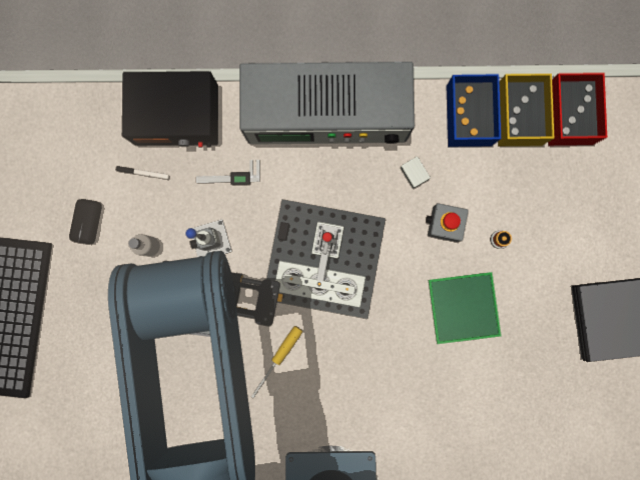

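```bash
cat >> h.py <<'E'
def ball(n="wrist",save=None,z=200):
    d=cam(n,save); hsv=cv2.cvtColor(d["img"],cv2.COLOR_BGR2HSV)
    m=cv2.inRange(hsv,(108,140,50),(125,255,255)); k,l,q,c=cv2.connectedComponentsWithStats(m)
    return [(c[i],q[i],onz(d,c[i],z)[:2]) for i in range(1,k) if q[i,4]>(60 if n=="wrist" else 15)]
E
python3 - <<'E'
from h import *
robot.move_ptp([480,270,320],[np.pi,0,0.]); st()
for b in ball("wrist","b1"): print(b)
print("scene",ball("scene","b1s"))
E
```

```text
t65.8 [479.7 270.7 319.5] F [-0.4 -0.1  0.8] w0.005
(array([309.7,  75. ]), array([295,  59,  30,  33, 756], dtype=int32), array([592.6, 275.4]))
scene [(array([271.1,  27.8]), array([264,  24,  17,   9,  33], dtype=int32), array([-1509.7,   722.9])), (array([424.6, 199. ]), array([422, 196,   6,   7,  27], dtype=int32), array([593.2, 274.8])), (array([242.1, 435.4]), array([ 196,  378,   86,  102, 2673], dtype=int32), array([ 994. , -356.9]))]
```

View pics/b1.png

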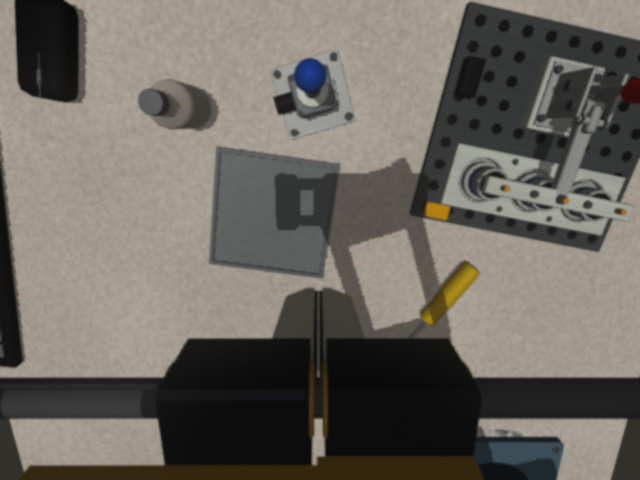

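```bash
python3 - <<'E'
from h import *
O=[np.pi,0,0.]
y=275.3
robot.move_linear([540,y,260],ori=O,speed=200)
robot.move_linear([555,y,182],speed=150); robot.sleep(.2); f0=robot.current_contact_force()
for x in (570,578,590,605,613,620.5):
    robot.move_linear([x,y,182],speed=50); print(x,robot.current_tcp_pos(),robot.current_contact_force()-f0)
b=ball("wrist","b2",190); print(b); cam("scene","b2s")
E
```

```text
570 [570.3 275.2 181.7] [0.6 0.5 0.7]
578 [578.2 275.3 181.9] [-0.9 -0.3  1.3]
590 [590.1 275.3 181.8] [-1.6  1.8  2.5]
605 [604.6 275.2 181.2] [-4.3  1.6 -2.6]
613 [612.1 275.3 181.3] [-5.6  1.2 -3.1]
620.5 [618.8 275.3 181. ] [-5.8  0.1 -3. ]
[(array([317., 274.]), array([ 293,  250,   49,   49, 1852], dtype=int32), array([638. , 274.8]))]
```

View pics/b2s.png

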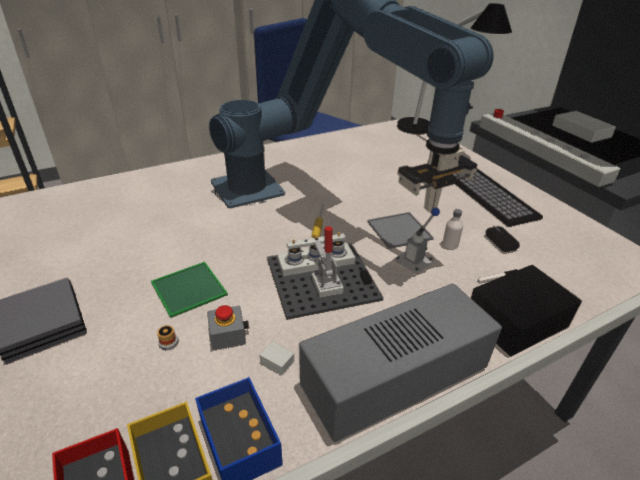

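```bash
python3 - <<'E'
from h import *
robot.sleep(1.8); b=ball("wrist",None,190); print(b[0][2]); 
robot.sleep(0.1)
p=robot.current_tcp_pos()
robot.move_linear([555,275.3,182],speed=60); robot.move_linear([530,275.3,260],speed=200)
robot.move_ptp([480,270,320],[np.pi,0,0.]); robot.sleep(.3)
print([x[2] for x in ball("wrist","b3")]); st()
t=cam("top"); 
E
```

```text
[637.8 274.8]
[array([592.6, 275.4])]
 t74.2 [480.1 269.8 318.6] F [ 0.3 -0.7 -0.2] w0.007
```

```bash
sed -i 's/^PX=50.5/PX=51.5/' h.py; python3 - <<'E'
from h import *
p=hpos(1.41)
robot.move_ptp([p[0],p[1],270],DF); robot.move_gripper(0.5)
robot.move_linear(p,speed=100,f_stop=8); st("at")
robot.move_gripper(0.0); st("grip")
arc(1.41,1.17,4,lim=60)
cam("scene","o1s")
E
```

```text
at t77.7 [588.1   1.3 139.3] F [ 1.2 -0.8 -0.2] w0.499
grip t78.3 [587.7   1.4 138.7] F [-0.5 -0.7  1. ] w0.213
q1.35 [-4.2  0.3  5. ] [591.4   0.7 138.8] w0.212
q1.29 [-5.7  1.7  5. ] [596.5  -0.3 138.6] w0.213
q1.23 [-6.2  1.   4.8] [602.   -1.4 138.4] w0.211
q1.17 [-5.5  0.9  4.3] [607.9  -2.6 137.8] w0.207
```

View pics/o1s.png

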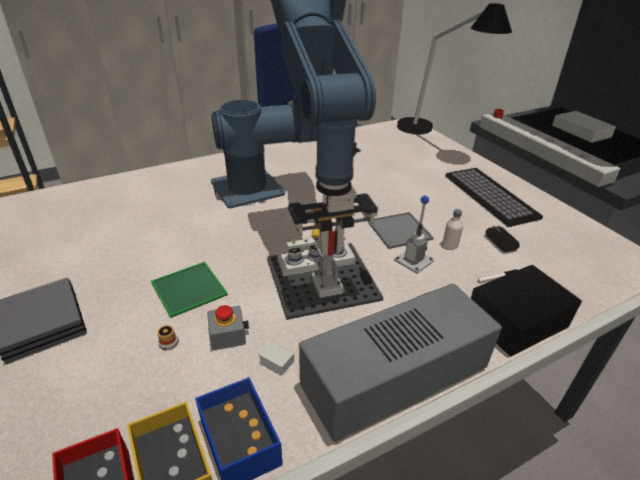

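```bash
python3 - <<'E'
from h import *
if arc(1.17,0.0,9,lim=60):
    arc(0,-0.02,1)
    robot.move_gripper(0.5); p=robot.current_tcp_pos(); robot.move_linear([p[0],p[1],220],speed=120); st()
    robot.move_ptp([*F(40),300],DF); cam("wrist","o2"); cam("scene","o2s")
E
```

```text
q1.04 [2.6 0.  0.7] [622.5  -5.5 135.6] w0.009
q0.91 [ 0.  -0.2  0.4] [632.7  -7.6 130.9] w0.006
q0.78 [-0.8  1.3 -0. ] [643.5  -9.7 125.6] w0.004
q0.65 [0.1 0.8 0.1] [653.4 -11.7 118.6] w0.007
q0.52 [-1.   0.3  0.7] [662.3 -13.4 110.4] w0.002
q0.39 [-0.4  0.  -0.8] [670.  -14.9 101.2] w0.006
q0.26 [ 0.2 -0.4  0.3] [676.5 -16.2  90.9] w0.004
q0.13 [ 0.4 -1.   0.4] [681.7 -17.2  79.9] w0.002
q0.00 [ 0.1 -0.1  0.3] [685.5 -17.9  68.3] w0.006
q-0.02 [0.2 0.4 0.4] [686.3 -18.1  67.4] w0.004
 t84.8 [685.9 -18.  218.9] F [-0.7  0.3 -0.3] w0.499
```

View pics/o2.png

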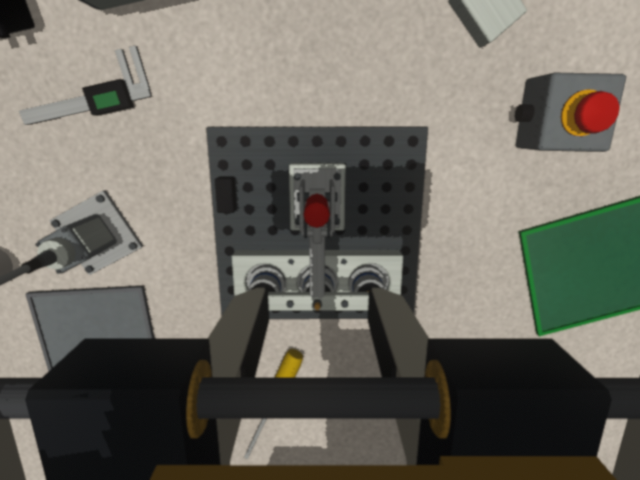

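View pics/o2s.png

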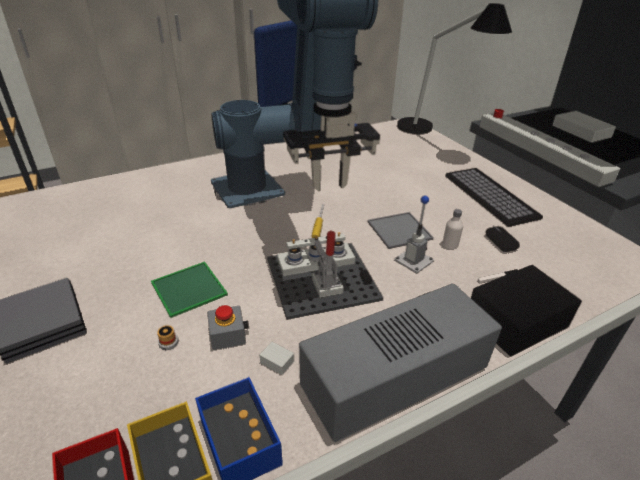

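```bash
python3 - <<'E'
from h import *
w=cam("wrist"); s=cam("scene")
for q in (1.3,1.2,1.15,1.1,1.05,1.0,.9):
    a=.26+q; print(q,proj(w,[*F(PX+126*np.cos(a),1),64+126*np.sin(a)]),proj(s,[*F(PX+126*np.cos(a),1),64+126*np.sin(a)]))
for n,d in (("w",w),("s",s)):
    hsv=cv2.cvtColor(d["img"],cv2.COLOR_BGR2HSV)
    m=cv2.inRange(hsv,(0,140,60),(6,255,255))|cv2.inRange(hsv,(174,140,60),(180,255,255))
    k,l,q,c=cv2.connectedComponentsWithStats(m)
    for i in range(1,k):
        if q[i,4]>60: print(n,c[i],q[i])
E
```

```text
1.3 [314.7 223.3] [330.4 230.4]
1.2 [314.7 206.1] [332.1 233.7]
1.15 [314.7 197.2] [332.9 235.5]
1.1 [314.7 188.3] [333.7 237.5]
1.05 [314.7 179.4] [334.5 239.5]
1.0 [314.7 170.6] [335.3 241.7]
0.9 [314.7 153.1] [336.8 246.3]
w [598.2 111. ] [ 576   91   45   41 1416]
w [316.  211.6] [304 194  25  33 627]
s [498.2 113. ] [494 109   9   9  66]
s [330.2 243.4] [326 232   9  24 161]
s [223.8 312.4] [216 305  17  15 196]
s [ 91.9 452.6] [  52  429   82   51 1560]
```

```bash
python3 - <<'E'
from h import *
robot.move_gripper(0.0)
x0=PX+94*np.cos(1.46)-17.5-16
robot.move_linear([*F(x0,1),230],speed=200)
robot.move_linear([*F(x0,1),138],speed=80,f_stop=6); st("beside")
for q in (1.2,1.1,1.0,.95,.9,.86):
    a=.26+q; z=64+94*np.sin(a)-19+5
    r=robot.move_linear([*F(PX+94*np.cos(a)-17.5,1),z],speed=40,f_stop=20); print(q,r,robot.current_contact_force(),robot.current_tcp_pos())
    if r: break
cam("scene","o3s"); cam("wrist","o3")
E
```

```text
beside t88.3 [574.5   3.8 138.6] F [-0.1 -0.   0.1] w0.005
1.2 False [-6.   0.5 -1.7] [587.5   1.3 142.2]
1.1 False [-4.9  1.9 -0.7] [598.2  -0.8 141.4]
1.0 False [-3.2  1.3  1. ] [607.9  -2.7 139.7]
0.95 False [-2.7  0.5  2.3] [612.6  -3.7 138.4]
0.9 False [-2.2  0.6  2.6] [617.   -4.6 136.6]
0.86 False [-1.7  1.1  3.2] [620.3  -5.2 135. ]
```

View pics/o3s.png

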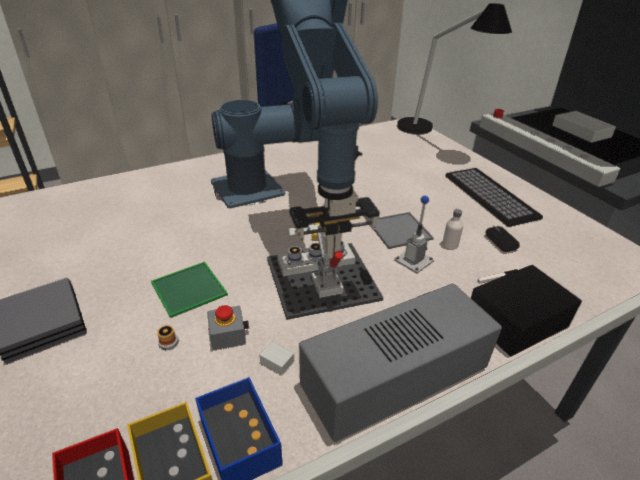

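View pics/o3.png

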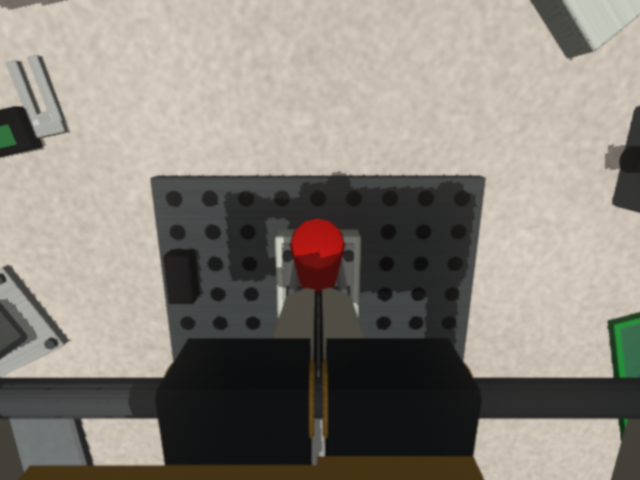

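```bash
python3 - <<'E'
from h import *
p=robot.current_tcp_pos(); robot.move_linear([p[0],p[1],235],speed=150,f_stop=10)
h=hpos(.765); robot.move_gripper(0.5)
robot.move_linear([h[0],h[1],235]); robot.move_linear(h,speed=100,f_stop=8); st("at")
robot.move_gripper(0.0); st("grip")
if robot.current_gripper_width()>.15:
    arc(.765,.5,3)
E
```

```text
at t93.8 [645.2  -9.9 126.2] F [ 0.7 -0.1 -0.3] w0.500
grip t94.3 [644.8  -9.8 125.6] F [0.5 1.1 0.8] w0.210
q0.68 [1.  0.2 2.9] [651.7 -11.2 121. ] w0.208
q0.59 [1.3 0.7 3.8] [658.6 -12.5 115.8] w0.211
q0.50 [ 2.7 -0.2  3.4] [664.8 -13.7 110.2] w0.208
```

```bash
python3 - <<'E'
from h import *
if arc(.5,0,4): arc(0,-.02,1)
st()
robot.move_gripper(0.5); p=robot.current_tcp_pos(); robot.move_linear([p[0],p[1],220],speed=120)
robot.move_ptp([*F(40),300],DF); w=cam("wrist","o4"); cam("scene","o4s")
hsv=cv2.cvtColor(w["img"],cv2.COLOR_BGR2HSV)
m=cv2.inRange(hsv,(0,140,60),(6,255,255))|cv2.inRange(hsv,(174,140,60),(180,255,255))
k,l,q,c=cv2.connectedComponentsWithStats(m)
for i in range(1,k):
    if q[i,4]>60: print(c[i],q[i])
st()
E
```

```text
q0.38 [ 4.8 -0.7  3.6] [672.6 -15.3 101.4] w0.208
q0.25 [6.  0.5 3.6] [679.2 -16.6  91.6] w0.205
q0.12 [ 8.1 -0.5  1.1] [684.6 -17.6  81. ] w0.207
q0.00 [ 9.4 -0.3  0.6] [688.6 -18.4  69.8] w0.208
q-0.02 [7.9 0.9 3.2] [689.1 -18.5  68.5] w0.206
 t96.6 [689.1 -18.5  68.5] F [7.9 0.9 3.2] w0.206
[316.5 102.3] [ 306   65   22   76 1523]
[596.7 111.8] [ 575   92   44   41 1398]
 t99.4 [585.7   0.4 297.9] F [ 0.1 -0.5 -1. ] w0.503
```

View pics/o4.png

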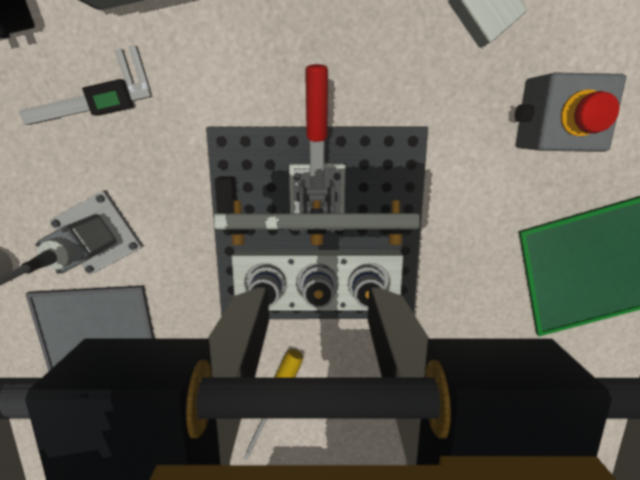

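```bash
python3 - <<'E'
from h import *
robot.move_gripper(0.0)
x=PX+110*np.cos(.26)-5
robot.move_ptp([*F(x,1),200],DF); robot.move_linear([*F(x,1),130],speed=100,f_stop=8)
for z in (122,118,114,110,106,103,101,99,97):
    r=robot.move_linear([*F(x,1),z],speed=30,f_stop=18); print(z,r,robot.current_contact_force(),robot.current_tcp_pos())
    if r: break
robot.move_linear([*F(x,1),220],speed=150)
robot.move_gripper(.5)
robot.move_ptp([*F(40),300],DF); w=cam("wrist","o5"); cam("top","o5t")
hsv=cv2.cvtColor(w["img"],cv2.COLOR_BGR2HSV)
m=cv2.inRange(hsv,(0,140,60),(6,255,255))|cv2.inRange(hsv,(174,140,60),(180,255,255))
k,l,q,c=cv2.connectedComponentsWithStats(m)
for i in range(1,k):
    if q[i,4]>60: print(c[i],q[i])
st()
E
```

```text
122 False [-0.9  0.1 -0.1] [695.9 -20.2 121.7]
118 False [-0.1 -0.7  0.2] [695.9 -20.2 117.6]
114 False [-0.3  0.  -0.4] [695.9 -20.2 113.6]
110 False [ 0.3 -0.3  0. ] [695.9 -20.2 109.7]
106 False [-0.9 -0.1 -0.1] [695.8 -20.2 105.6]
103 False [-0.4  0.1  3. ] [696.6 -20.3 103.7]
101 False [-2.7  0.1 11.5] [696.8 -20.3 103.2]
99 False [-4.7  0.7 18.7] [696.9 -20.4 102.9]
97 False [-9.   1.7 26.4] [697.1 -20.3 102.6]
[316.5 101. ] [ 307   64   21   75 1478]
[596.4 112.1] [ 575   92   44   41 1397]
 t106.9 [585.9   0.3 298.2] F [-0.3 -0.4 -0.5] w0.502
```

View pics/o5.png

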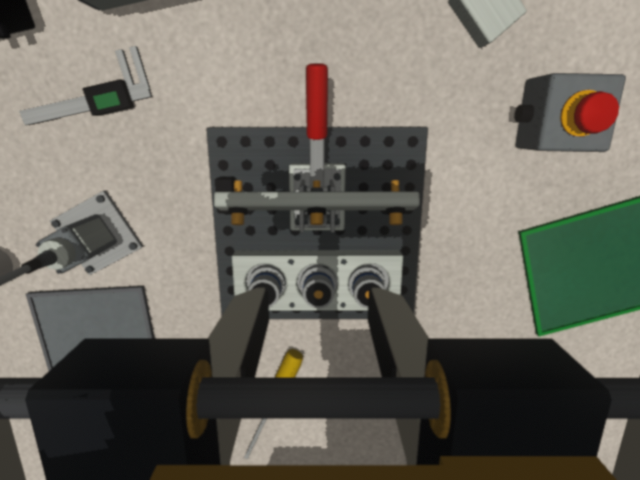

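View pics/o5t.png

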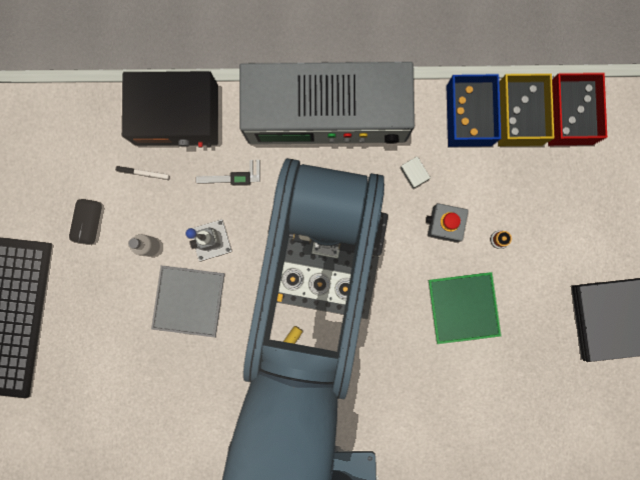

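```bash
cat >> h.py <<'E'
T=np.array([427.5,-315.5]); tx=np.array([.995,.1]); ty=np.array([-.1,.995])
def G(x,y): return T+x*tx+y*ty
DT=[np.pi,0,np.pi+0.1]
def drop(p):
    robot.move_ptp([*p,150],DT); hold(); robot.move_linear([*p,42],speed=150); robot.sleep(.2)
    r=robot.move_linear([*p,18.5],speed=25,f_stop=5); st(f"drop {r}")
E
python3 - <<'E'
from h import *
if pick(N[2],38.5,o=0.5):
    robot.move_ptp([*(T+np.array([110,0])),260],DT); w=cam("wrist","g0")
    drop(G(-35,-35)); cam("wrist","g1")
E
```

```text
seen [array([486.4,  19. ]), array([498.4,  79.8]), array([ 577.2, -378.6]), array([669.5,  98.2]), array([636.7, -72. ]), array([ 579.1, -383. ])]
ambiguous []
```

```bash
python3 - <<'E'
from h import *
w=cam("wrist","q1"); print(proj(w,[*N[2],64]),[(c,a) for c,a,b,h in orange(w,10,500)])
E
```

```text
[319.2 148.3] [(array([384.6, 147.8]), np.int32(112)), (array([451.3, 147.8]), np.int32(112)), (array([322.2, 147.6]), np.int32(35)), (array([ 23.3, 309.5]), np.int32(249)), (array([484.4, 308.2]), np.int32(160)), (array([319.6, 308.7]), np.int32(153)), (array([ 20.1, 311.9]), np.int32(64)), (array([136.9, 321.3]), np.int32(445))]
```

View pics/q1.png

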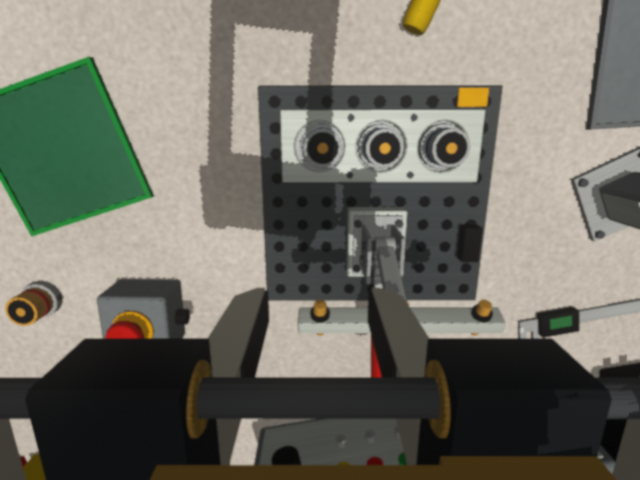

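```bash
sed -i 's/(8,120,110),(24/(8,120,60),(24/' h.py; python3 - <<'E'
from h import *
if pick(N[2],38.5,o=0.5):
    robot.move_ptp([*(T+np.array([110,0])),260],DT); w=cam("wrist","g0")
    drop(G(-35,-35)); cam("wrist","g1")
E
```

```text
seen [array([475.2, -37.9]), array([486.5,  19. ]), array([498.5,  79.7]), array([ 566.3, -350.5]), array([636.8, -72. ]), array([670.1,  97.3]), array([ 579. , -382.9]), array([ 685.9, -210. ]), array([732.4,  33.6])]
down t112.2 [475.8 -38.1  40. ] F [ 0.  -0.5  0.4] w0.498
grip t112.6 [475.7 -37.9  40.1] F [-0.4  1.6  4.4] w0.377
held 437 [-0.8 -0.9]
up t114.0 [473.9 -37.5 247.6] F [-1.3  0.  -1.5] w0.377
held 428 [-2.4 -0.7]
drop True t117.8 [ 396.  -353.5   21.1] F [-0.4  0.2  4. ] w0.378
```

View pics/g0.png

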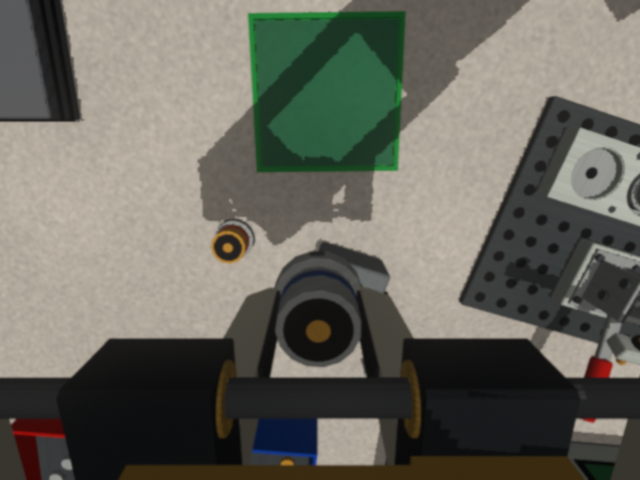

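View pics/g1.png

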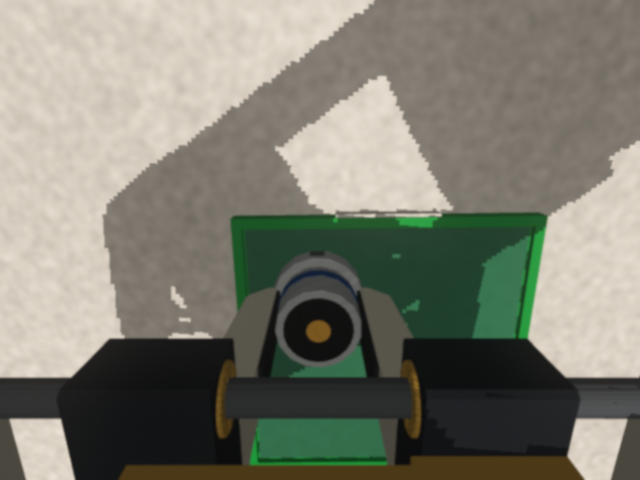

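```bash
python3 - <<'E'
from h import *
release(o=0.5)
robot.move_ptp([*(T+np.array([110,0])),260],DT); w=cam("wrist","g2")
cs=[onz(w,uv,8)[:2] for uv in [(250,14),(404,12),(398,170),(258,171)]]; print(cs,np.mean(cs,0)); print([onz(w,c,45)[:2] for c,a,b,h in orange(w,40,400)])
if pick(N[1],38.5,o=0.5): drop(G(-35,35))
E
```

```text
[array([ 361.2, -398.1]), array([ 344.8, -253.1]), array([ 491.7, -235.1]), array([ 507.6, -382.2])] [ 426.3 -317.1]
[array([ 395. , -354.9]), array([ 585.2, -403.5]), array([ 746.5, -146.6]), array([ 783. , -440.1]), array([ 853.7, -322. ])]
seen [array([498.4,  79.8]), array([486.6,  18.9]), array([648.2, -10.7])]
down t123.6 [487.2  18.7  40.1] F [1.1 0.4 1.1] w0.501
grip t124.0 [487.1  18.9  40.2] F [-0.5  1.8  3.5] w0.384
held 428 [-0.8 -0.8]
up t125.4 [485.2  19.1 247.5] F [ 0.8 -0.1 -1.2] w0.382
held 429 [-2.1 -1.2]
drop True t128.5 [ 388.9 -284.    21. ] F [ 0.3 -0.2  1.9] w0.383
```

View pics/g2.png

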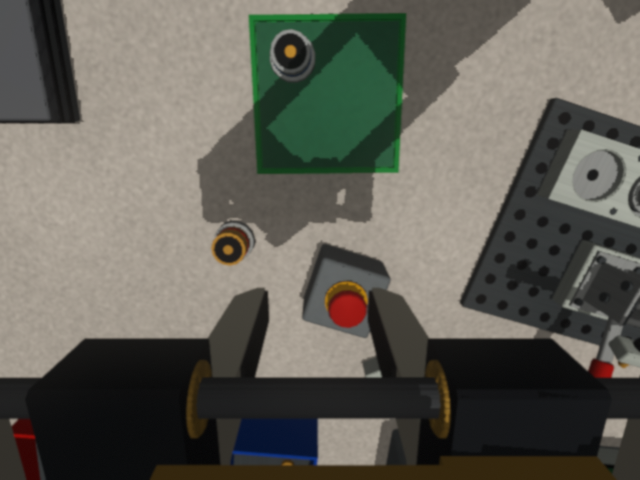

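```bash
python3 - <<'E'
from h import *
release(o=0.5)
if pick(N[0],38.5,o=0.5): 
    robot.move_ptp([*(T+np.array([110,0])),260],DT); w=cam("wrist","g3"); print([onz(w,c,45)[:2] for c,a,b,h in orange(w,40,400)])
    drop(G(35,0))
E
```

```text
seen [array([498.6,  80.1]), array([ 627.6, -119.6]), array([660.5,  50.2]), array([755.3, 154. ])]
down t133.8 [499.2  80.   40.1] F [ 0.3 -0.8  0. ] w0.499
grip t134.2 [499.1  80.1  40.1] F [0.2 0.5 3.6] w0.383
held 436 [-0.8 -0.8]
up t135.6 [497.2  80.1 247.4] F [-0.5 -0.1 -2.4] w0.380
[array([ 395.1, -354.8]), array([ 387.9, -285.1]), array([ 585.4, -403.5]), array([ 781.8, -406.1]), array([ 758.5, -177.3]), array([ 856.9, -321.4])]
held 440 [-3.  -0.3]
drop True t139.6 [ 462.1 -311.7   21.1] F [ 0.7 -0.5  3.5] w0.381
```

View pics/g3.png

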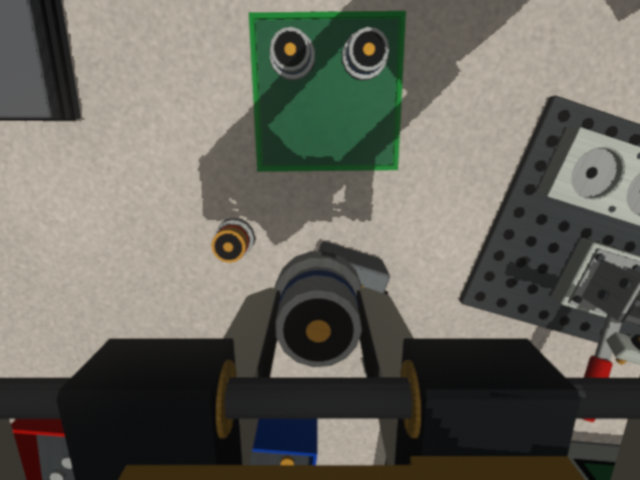

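```bash
python3 - <<'E'
from h import *
release(o=0.5,up=200)
robot.move_ptp([*(T+np.array([110,0])),280],DT); robot.sleep(.5); w=cam("wrist","z1")
Tm=np.array([426.7,-316.6])
for c,a,b,h in orange(w,40,400):
    q=onz(w,c,45)[:2]
    if np.linalg.norm(q-Tm)<100: print(q,(q-Tm)@tx,(q-Tm)@ty)
robot.move_ptp([250,-230,350],DT); cam("top","z1t"); s=cam("scene","z1s"); st()
print("ball",[b[2] for b in ball("scene")])
E
```

```text
[ 395.  -354.9] -35.344410771710066 -34.96825410411714
[ 388.  -285.2] -35.3511665838685 35.111767761360696
[ 461.3 -312.9] 34.78153873437052 0.176029185744153
 t144.0 [ 250.7 -230.5  349.7] F [-0.4  0.6 -0.3] w0.500
ball [array([592.8, 274.8]), array([ 994. , -356.9])]
```

View pics/z1.png

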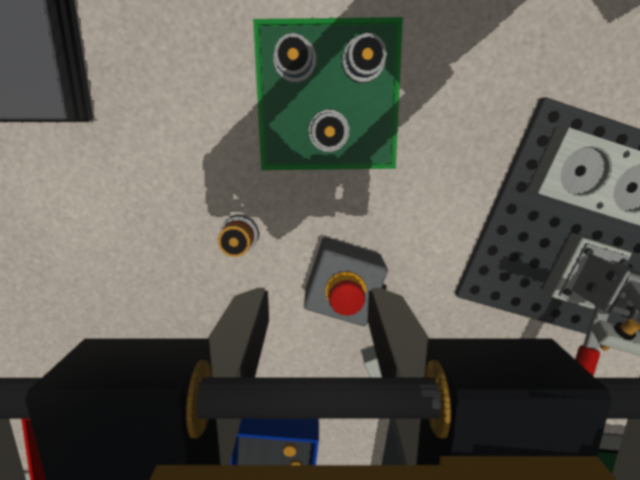

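View pics/z1t.png

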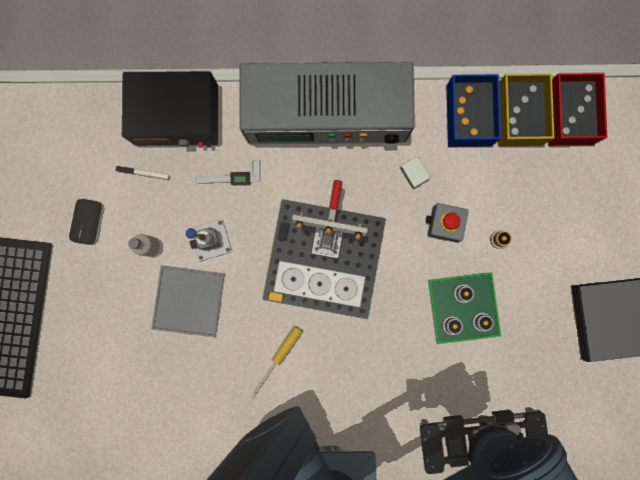

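View pics/z1s.png

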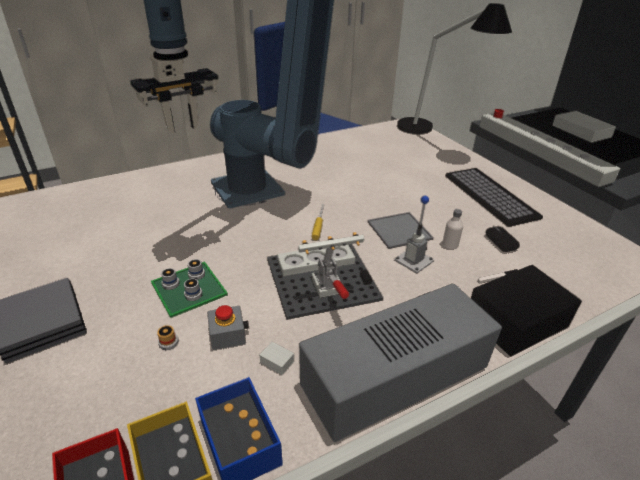

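All three sensors stand in the green tray, at (465,294), (454,326) and (484,323) in the top view. The clamp is open as at the start, the stick is upright, and the bystander items are where they began.

```bash
python3 -c "
from bench import robot
robot.hand_in(); print(robot.current_t())"
```

```text
the job is handed in; nothing more can be done
the job is handed in; nothing more can be done
```

The sensors are tested and in the green tray, and I handed the job in after about 144 s of the 210 s allowed. `hand_in` gives no verdict, so the results below come from my own checks.

**What I did**
- **Sensors:** All three blue-banded sensors went into a pocket each. Each one stopped at the height expected for fully seated.
- **Clamp:** It was locked with the handle at its stop, and the top picture matched 1.41 rad.
- **Stick:** It was held at about 0.45 rad for a little over 2 s, then sprang back upright. The ball measured (592.6, 275.4) mm both before and after.
- **Afterwards:** The clamp was swung back open and the sensors were moved to the green tray.

**Last checks**
- **Sensor positions:** They stand upright at about (-35, -35), (-35, 35) and (35, 0) mm from the tray centre; the limit is 53 mm.
- **Clamp:** The probe bar and handle look the same as at the start.
- **Other items:** The master sensor, bottle, caliper and block show no visible movement.
- **Robot:** The gripper is clear of everything.

**What went wrong on the way**
- **Grip slipped:** The fingers came off the handle once while closing the clamp and once while opening it. I finished closing by pushing with shut fingers. For opening, I pushed part of the way and then gripped the handle again.
- **Clamp not fully open at first:** The first opening left the bar slightly forward, so I pressed the handle down to its stop, with about 26 N at the fingertips.
- **Camera disagreement:** The top camera read about 3 mm off the wrist camera in y, so I relied on the wrist camera.

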